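# Pack away the bead boxes on the carrier

### The arm

A 6-joint arm with a two-finger parallel gripper is mounted at the origin on the work surface. World frame = base frame: x ahead of the robot, y to its left, z up, the work surface at z = 0. Lengths are in mm, angles in rad, forces in N, time in s.
With the tool pointing down it reaches from about 275 to 750 mm from the base axis. Payload 10.2 kg.
Tool frame: the origin (TCP) lies midway between the tips of the shut fingers; the grasp point (between the pads) lies 19 mm behind it; z points along the fingers, y is the line along which they close (so a half turn about z gives the same grasp; the last joint's range is limited). The gripper opens to 88 mm and grips with 3 to 60 N. Pads are 18 mm wide; open, the fingers measure 123 mm over their backs; the gripper's body (75 mm by 187 mm) begins 45 mm behind the grasp point.
Start: joints at [-1.499, 0.313, 1.498, -0, 1.331, -0.223], TCP at [152.525, -502.362, 238.72] pointing down, gripper open.
Joint ranges: [-2.94, 2.94], [-0.97, 2.17], [0.19, 2.56], [-1.23, 4.37], [0.02, 3.11], [-2.88, 2.88]. Speed limits (rad/s): [2.39, 2.39, 3.01, 3.14, 3.14, 3.14].

### API

Orientations are given as [roll, pitch, yaw] about the fixed x, y, z axes, in that order (R = Rz(yaw) Ry(pitch) Rx(roll)).
In Python, from bench import r gives the robot as it stands.
- The arm moves only by the tool send_rows, never from a script. Its argument "steps" is a list of rows, each an object with "offset": the shift along the tool's x, y, z in m, a list of three; "roll": the turn about the tool's z in rad. In form: [{"offset": [x, y, z], "roll": roll}, ...]. A call has 1 to 12 rows; each row shifts and turns the commanded pose from where the row before left it, along the tool's axes as they then stand; what a row does not reach is not made up. A row lasts 1/10 s, in which the tool goes at most 50 mm and 8.59 degrees, less where a joint would pass 70% of its speed; a pose out of reach is approached as far as the arm can. A call is refused whole if a number of a shift passes 0.05 or a number of a turn 0.15, either way. A call with a gripper value outside its range is refused whole. "grip" is the opening in per cent of the stroke, from 0 (shut) to 100 (fully open), set as the call begins (left out, the last holds). The fingers move at their own pace and stop on an object; "newtons" is the grip in N (left out, the last holds). Time passes only in rows, so rows that do not move let the fingers close. It gives the time, the measured TCP pose, the force, the opening and the grip force at its end, in the units of the state.
- r.get_obs(): the state, without advancing time (a new reading comes with each control period).
- r.snapshot(name): name is "side" or "top"; returns a dict with "pixels" (384x512x3 uint8, red, green, blue), "fx", "fy", "cx", "cy" (pixels), "T" (4x4, takes a point from camera to world coordinates). Camera axes: x right, y up, looking along -z (the intrinsics and any distortion apply to the point x, -y, -z); pixel columns grow to the right and rows downward; lengths in mm; the calibration is good to about 2 mm. A picture is of the moment at which its call begins. There is no depth.
- r.close_job(): hands the job in; it is judged then, once.
Trained networks look in a picture, given as the dict that the camera call returned (one of the last four; its "shot" number tells which), for a name from the list of things; names that differ only in an ending like _2 or _b are one class to them, and where a whole thing is asked for, a point or a joint stands for the part that bears it (a point fixed in the world has none). Each returns a list of dicts, best first, with "confidence" (0 to 1); they miss things now and then, are a little off and sometimes report something else, mostly with a low value. They report only what shows in the picture. A call takes as long as a camera call.
- r.outline_of(label, picture): "pixels" (384x512 bool, what is visible of it).
- r.pinpoint(label, picture): "at" ([x, y, z] in mm, in world coordinates, good to about 4 mm: a listed point, or the origin of a listed thing).
The state is a dict: "time": time; "joint_positions": joint angles; "joint_velocities": joint speeds; "joint_torque": joint torques, N m; "tool_pos": TCP position; "ee_rot": TCP orientation; "contact_force": force on the tool from outside, world axes, zero at the start; "torque": the same for the moment, N m; "width": finger opening in mm; "grasp_force": force on a finger pad.
Only numpy, scipy, OpenCV 4.12 (cv2) and the standard library are available. Lean on these libraries where they do the work, as an engineer would, in place of code of your own. Each camera call takes 0.05 s, during which the arm holds its last target. There are 200 camera calls.

### The job

Pack up the bead table: lay the pliers in the carrier's drawer and shut the drawer fully, put the loose lid on the open bead box so that it sits flush, and stack every bead box that is on the table, that one included, in a single upright stack on the carrier's roof, each locked down over the lugs below it, in any order. Keep the open box level so that no beads spill and do not disturb the other things on the table.

Things in the scene. Friction and masses are not known exactly. Their poses are not given: they have to be found in the camera images.
- carrier: plywood bead carrier fixed to the table, 160 (x) x 140 (y) x 62 high, with two white lugs on its roof like those of the boxes (24 diameter, 6 high, at x = +-32, y = 0) and a drawer that opens toward its own -y. Origin: centre of its underside, on the table. Yaw within about 0.25 rad of the world axes
- dock (a point): centre of the carrier's roof between the two lugs, 62 above the table; axes as the carrier. The lowest box of the stack has its origin here when locked, its long axis along the carrier's x; each next box is 42 higher
- drawer (a joint): how far the carrier's drawer is open, in m: 0 = fully shut, 0.115 = fully open; starts 0.085 to 0.108 open; slides with about 1.5 N of friction and some damping and stays where it is left
- drawer_in (a point): centre of the drawer's inner floor, 12 above the table, moves with the drawer; axes as the carrier. Inside 138 (x) by 128 (y = -66 to 62), side walls 30 high; the part within the shell is roofed at 54 above the table. With the drawer open by d, the uncovered part of the inside runs from y = -66 to about y = d - 66 (mm)
- drawer_pull (a point): middle of the outer end face of the drawer's wooden pull block (50 wide, 20 deep, 14 high, its middle 40 above the table); moves with the drawer, faces the carrier's -y; pushing it toward the carrier's +y shuts the drawer. The white drawer front is 20 behind it, 5 to 55 above the table
- tray: the open bead box without its lid: black, same 110 x 60 footprint and underside recesses as the closed boxes; 3 thick walls, rim 34 above its base, inside 104 x 54, floor at 12, beads fixed within. Picked across the 60. About 0.25 kg. Origin: centre of the underside, long axis x
- lid: loose white lid of the open box, lugs up: plate 110 x 60 x 8 (5 to 13 above its origin), lugs on top to 19 like the boxes', tapered plug below (100 x 50, 5 deep) that goes inside the rim, either way round. Seated, its origin is 29 above the tray's and the box is 42 high. 0.06 kg, only its weight holds it. Origin: centre of the plug's underside
- pliers: flat-nosed beading pliers lying flat, 122 long: steel joint block 26 x 22 x 14 high, jaws 46 to own +x, two dark rubber handles 76 to -x (47 apart over the outside at the end). Picked across the 22 (own y) of the block. 0.12 kg. Origin: underside, below the joint block
- box1: closed bead box, black with white lid, 110 (own x) x 60 (y) x 42 high plus two lugs on the lid (24 diameter, 6 high, chamfered, at x = +-32). Underside: two square recesses 28 x 28, 8 deep, at x = +-32, that lock over the lugs below, either way round (unlocked it sits 6 high). Straight sides, picked across the 60. About 0.25 kg. Origin: centre of underside. May be absent (None)
- box2: closed bead box, black with white lid, 110 (own x) x 60 (y) x 42 high plus two lugs on the lid (24 diameter, 6 high, chamfered, at x = +-32). Underside: two square recesses 28 x 28, 8 deep, at x = +-32, that lock over the lugs below, either way round (unlocked it sits 6 high). Straight sides, picked across the 60. About 0.25 kg. Origin: centre of underside. May be absent (None)
- box3: closed bead box, black with white lid, 110 (own x) x 60 (y) x 42 high plus two lugs on the lid (24 diameter, 6 high, chamfered, at x = +-32). Underside: two square recesses 28 x 28, 8 deep, at x = +-32, that lock over the lugs below, either way round (unlocked it sits 6 high). Straight sides, picked across the 60. About 0.25 kg. Origin: centre of underside. May be absent (None)
- bead_bowl: bystander, not to be disturbed: white bowl, 80 across, 35 high. Origin: centre of the underside
- spool: bystander, not to be disturbed: thread spool, 44 across, 40 high. Origin: centre of the underside
- tape_roll: bystander, not to be disturbed: clear tape roll, 70 across, 22 high. Origin: centre of the underside
- glue: bystander, not to be disturbed: white bottle, 44 across, 110 high. Origin: centre of the underside
- mug: bystander, not to be disturbed: blue mug, 76 across, 85 high. Origin: centre of the underside
- glasses_case: bystander, not to be disturbed: black glasses case 150 x 60 x 40. Origin: centre of the underside
- card_stack: bystander, not to be disturbed: stack of cards 90 x 60 x 20. Origin: centre of the underside

How it is judged (in metres and radians):
At the end, for the whole second after the job is handed in: Pliers in the drawer, drawer shut within 6 mm; lid seated on the open box (6 mm, 0.15 rad, height 3 mm); every present box at rest in one stack on the dock: within 12 mm and 0.2 rad of it, upright within 0.05 rad, base 0, 42, 84 or 126 mm above it within 3 mm (locked) (x of pliers in the frame of drawer_in between -0.06 and 0.06 m and y of pliers in the frame of drawer_in between -0.065 and 0.065 m and z of pliers in the frame of drawer_in between -0.006 and 0.02 m and value of joint drawer below 0.006 m and horizontal distance between lid and tray below 0.006 m and angle between the x axis of lid and the x axis of tray, either way round below 0.15 rad and z of lid in the frame of tray between 0.026 and 0.032 m and linear speed of each of lid, box1, box2, box3, tray below 0.02 m/s and horizontal distance between each of box1, box2, box3, tray and dock below 0.012 m and angle between the x axis of each of box1, box2, box3, tray and the x axis of carrier, either way round below 0.2 rad and angle between each of box1, box2, box3, tray's own z axis and vertical below 0.05 rad and (z of box1 in the frame of dock between -0.003 and 0.003 m or z of box1 in the frame of dock between 0.039 and 0.045 m or z of box1 in the frame of dock between 0.081 and 0.087 m or z of box1 in the frame of dock between 0.123 and 0.129 m) and (z of box2 in the frame of dock between -0.003 and 0.003 m or z of box2 in the frame of dock between 0.039 and 0.045 m or z of box2 in the frame of dock between 0.081 and 0.087 m or z of box2 in the frame of dock between 0.123 and 0.129 m) and (z of box3 in the frame of dock between -0.003 and 0.003 m or z of box3 in the frame of dock between 0.039 and 0.045 m or z of box3 in the frame of dock between 0.081 and 0.087 m or z of box3 in the frame of dock between 0.123 and 0.129 m) and (z of tray in the frame of dock between -0.003 and 0.003 m or z of tray in the frame of dock between 0.039 and 0.045 m or z of tray in the frame of dock between 0.081 and 0.087 m or z of tray in the frame of dock between 0.123 and 0.129 m)); the robot touches nothing.
It fails at once if the open bead box is tipped by more than about 30 degrees (angle between tray's own z axis and vertical above 0.52 rad).
It fails at once if a bystander is moved more than 6 cm or knocked over (distance of any of bead_bowl, spool, tape_roll, glue, mug, glasses_case, card_stack from where it was at the start of the episode above 0.06 m or angle between any of bead_bowl, spool, tape_roll, glue, mug, glasses_case, card_stack's own z axis and vertical above 0.7 rad).
Of box1, box2, box3 only 2 to 3 are there at a start; the rules pass over those that are not, and their reading is None.
At some moment in a run one of box1, box2, box3, lid, pliers may be knocked a few centimetres aside while the robot is not near it.
It also fails if it takes over 210 s, if anything falls off the work surface, if the arm or the gripper's body presses on something with over 40 N, if the wrist force passes 120 N, or if a joint passes its speed limit or range.

## Working session

There is one attempt and no reset: what is moved stays moved. The work goes in short steps, Python scripts to look and compute and a tool call to move; the robot and the scene stay as the last step left them, time stands still between calls to the robot, and variables do not carry over. Pictures are saved under pics/ and viewed, at most 14 in all, crops included, and the job is handed in when it is done.

Besides the shell and the picture viewer there is one more tool, called as a command line: name --argument value ..., lists and objects as JSON in quotes. send_rows: Moves the arm, as the interface text tells. Its arguments: {"type":"object","properties":{"steps":{"type":"array","items":{"type":"object","properties":{"offset":{"type":"array","items":{"type":"number"}},"roll":{"type":"number"}}}},"grip":{"type":"number"},"newtons":{"type":"number"}},"required":["steps"]}

```bash
mkdir -p pics; ls; cat > h.py <<'E'
import numpy as np, cv2
from bench import r
N=['carrier','dock','drawer_in','drawer_pull','tray','lid','pliers','box1','bead_bowl','spool','tape_roll','glue','mug','glasses_case','card_stack']
def save(p,n): cv2.imwrite('pics/'+n+'.png',cv2.cvtColor(p['pixels'],cv2.COLOR_RGB2BGR))
def ray(p,u,v,z):
    d=p['T'][:3,:3]@np.array([(u-p['cx'])/p['fx'],-(v-p['cy'])/p['fy'],-1]); o=p['T'][:3,3]
    return o+d*(z-o[2])/d[2]
def proj(p,X):
    T=np.linalg.inv(p['T']);c=T[:3,:3]@np.array(X)+T[:3,3]
    return p['cx']+p['fx']*c[0]/-c[2],p['cy']-p['fy']*c[1]/-c[2]
E
python3 - <<'E'
from h import *
o=r.get_obs();print({k:np.round(v,3) for k,v in o.items()})
for c in('top','side'):
    p=r.snapshot(c);save(p,c+'0');print(c,[k for k in p if k!='pixels'],p['fx'],p['cx'],p['cy'],np.round(p['T'],3).tolist())
    for n in N:
        try:print(n,[(np.round(d['at'],0).tolist(),round(d['confidence'],2)) for d in r.pinpoint(n,p)[:5]])
        except Exception as e: print(n,e)
E
```

```text
pics
{'time': np.float64(0.0), 'joint_positions': array([-1.499,  0.313,  1.498,  0.   ,  1.331, -0.223]), 'joint_velocities': array([ 0.   , -0.002,  0.002,  0.   , -0.001, -0.001]), 'joint_torque': array([-1.0000e-03, -4.0221e+01, -2.5227e+01,  6.9000e-02,  3.5000e-02,
       -0.0000e+00]), 'tool_pos': array([ 152.506, -502.119,  238.171]), 'ee_rot': array([-3.14 , -0.   ,  0.295]), 'contact_force': array([ 0.245, -0.252, -1.31 ]), 'torque': array([ 0.012, -0.035,  0.015]), 'grasp_force': np.float64(0.0), 'width': np.float64(88.005)}
top ['fx', 'fy', 'cx', 'cy', 'T', 'shot'] 481.09743025355726 247.16766455523913 189.8778532838718 [[-0.03, 0.996, -0.083, 398.941], [-1.0, -0.03, -0.004, 57.804], [-0.006, 0.083, 0.997, 1349.163], [0.0, 0.0, 0.0, 1.0]]
carrier [([590.0, 152.0, 1.0], 0.76)]
dock []
drawer_in [([571.0, 54.0, 12.0], 0.56)]
drawer_pull [([555.0, -37.0, 46.0], 0.94)]
tray [([579.0, -376.0, -1.0], 0.92)]
lid [([443.0, -367.0, 1.0], 0.59), ([696.0, 254.0, -1.0], 0.33)]
pliers [([447.0, 294.0, 1.0], 0.59)]
box1 [([432.0, -239.0, 6.0], 0.91), ([581.0, 340.0, 2.0], 0.75), ([590.
[... 516 characters left out ...]
8], [-0.698, -0.345, 0.627, 854.761], [0.003, 0.875, 0.484, 709.532], [0.0, 0.0, 0.0, 1.0]]
carrier [([588.0, -245.0, 2.0], 0.73), ([588.0, 146.0, 0.0], 0.71)]
dock [([585.0, 147.0, 64.0], 0.62)]
drawer_in [([569.0, 50.0, 13.0], 0.59)]
drawer_pull [([555.0, -37.0, 38.0], 0.81), ([504.0, 453.0, 2.0], 0.53)]
tray [([575.0, -375.0, -4.0], 0.48)]
lid []
pliers [([447.0, 293.0, 0.0], 0.76)]
box1 [([586.0, -245.0, 2.0], 0.66), ([580.0, 338.0, -1.0], 0.58)]
bead_bowl [([504.0, 450.0, 1.0], 0.71)]
spool [([373.0, 180.0, 6.0], 0.64)]
tape_roll [([316.0, 310.0, 2.0], 0.79)]
glue [([448.0, 293.0, 5.0], 0.68), ([700.0, 254.0, -2.0], 0.66)]
mug [([709.0, -352.0, 0.0], 0.91)]
glasses_case []
card_stack []
```

View pics/top0.png

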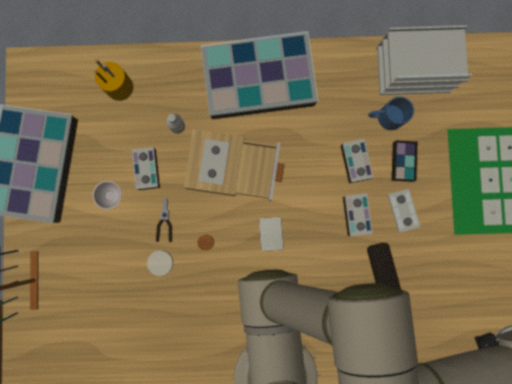

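View pics/side0.png

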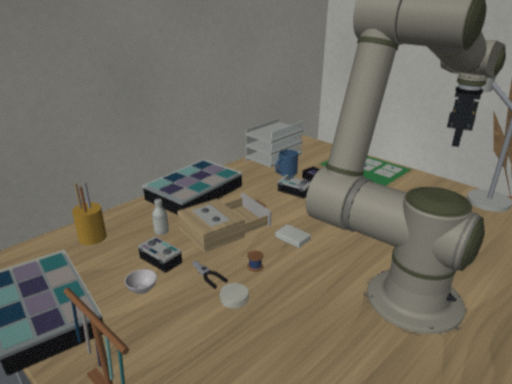

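The top view shows boxes at px (357,160), (358,214) and (145,168), the tray at (404,160), the lid at (403,210), pliers at (165,222), and the carrier at (213,162) with its drawer open toward (278,170). The side view agrees. Next I'll fit the yaws by matching outlines.

```bash
cat >> h.py <<'E'
from scipy.optimize import minimize
DIM={'box':(110,60,0,42),'tray':(110,60,0,34),'lid':(110,60,0,13),'carrier':(160,140,0,62)}
def poly(p,x,y,yaw,dim,z0=0):
    L,W,a,b=dim;c,s=np.cos(yaw),np.sin(yaw)
    P=[proj(p,(x+c*i*L/2-s*j*W/2,y+s*i*L/2+c*j*W/2,z0+k)) for i in(-1,1) for j in(-1,1) for k in(a,b)]
    return cv2.convexHull(np.array(P,np.float32))
def fit(p,mask,x,y,dim,z0=0,y0s=None):
    S=4
    M=cv2.resize(mask.astype(np.uint8),None,fx=S,fy=S,interpolation=cv2.INTER_NEAREST)
    def cost(q):
        h=poly(p,q[0],q[1],q[2]/50,dim,z0); m=np.zeros_like(M)
        cv2.fillPoly(m,[np.round((h+.5)*S*16).astype(np.int32)],1,shift=4)
        return 1-(m&M).sum()/max(1,(m|M).sum())
    best=None
    for w in (y0s if y0s is not None else np.arange(-1.57,1.57,.2)):
        s=np.array([x,y,w*50]);
        q=minimize(cost,s,method='Nelder-Mead',options=dict(initial_simplex=[s,s+[6,0,0],s+[0,6,0],s+[0,0,6]],xatol=.1,fatol=1e-4,maxiter=90))
        if best is None or q.fun<best.fun: best=q
    return np.round([best.x[0],best.x[1],best.x[2]/50,1-best.fun],3)
def find(p,label,kind=None,z0=0,n=3,seed=None):
    out=[]
    for d in r.outline_of(label,p)[:n]:
        m=d['pixels'];ys,xs=np.nonzero(m)
        if len(xs)<20: continue
        k=kind or label
        X=ray(p,xs.mean(),ys.mean(),z0+DIM[k][3]*.6)
        out.append((round(d['confidence'],2),len(xs),fit(p,m,X[0],X[1],DIM[k],z0)))
    return out
E
python3 - <<'E'
from h import *
p=r.snapshot('top')
for l,k in(('box1','box'),('tray','tray'),('lid','lid'),('carrier','carrier')):
    for f in find(p,l,k): print(l,*f)
for d in r.outline_of('pliers',p):
    m=d['pixels'];ys,xs=np.nonzero(m)
    P=np.array([ray(p,u,v,7)[:2] for u,v in zip(xs,ys)]);c=P.mean(0);w,V=np.linalg.eigh(np.cov((P-c).T));a=V[:,1]
    t=(P-c)@a;print('pl',d['confidence'],len(xs),c,a,np.arctan2(a[1],a[0]),t.min(),t.max(), [np.ptp(((P-c)@V[:,0])[abs(t-q)<6]).round() for q in(-45,-25,0,25,45)])
m=r.outline_of('drawer_in',p)
print([(d['confidence'],d['pixels'].sum()) for d in m])
b=cv2.cvtColor(p['pixels'],cv2.COLOR_RGB2BGR)
A=cv2.resize(b[110:260,120:290],None,fx=3,fy=3,interpolation=2);B=cv2.resize(b[125:240,330:425],None,fx=3,fy=3,interpolation=2)
c=np.zeros((450,800,3),np.uint8);c[:450,:510]=A;c[:345,515:800]=B;cv2.imwrite('pics/z1.png',c)
E
```

```text
box1 0.85 1031 [ 582.477 -242.863   -2.97     0.967]
box1 0.71 1040 [ 4.34115e+02 -2.37131e+02  9.40000e-02  9.61000e-01]
box1 0.7 986 [5.79221e+02 3.43350e+02 8.80000e-02 9.50000e-01]
lid 0.88 937 [ 4.42365e+02 -3.70728e+02  2.49000e-01  9.56000e-01]
lid 0.73 5473 [ 5.85650e+02  1.07325e+02 -1.30100e+00  1.61000e-01]
carrier 0.57 5262 [583.009 123.73    1.356   0.608]
pl 0.63 303 [434.64061348 296.43274683] [-0.99475057  0.1023294 ] 3.0390838150478485 -60.333412432594436 58.19521789367473 [np.float64(12.0), np.float64(23.0), np.float64(31.0), np.float64(43.0), np.float64(43.0)]
pl 0.56 2204 [567.87191198  27.26779963] [-0.97063734  0.24054763] 2.8986626500715564 -87.77737082009526 81.59506404117238 [np.float64(107.0), np.float64(125.0), np.float64(125.0), np.float64(121.0), np.float64(104.0)]
pl 0.46 980 [ 579.40486859 -381.22939237] [-0.99142804  0.13065387] 3.010564179773615 -59.34799648426692 57.61402493357421 [np.float64(63.0), np.float64(65.0), np.float64(71.0), np.float64(68.0), np.float64(68.0)]
[(0.66, np.int64(2119)), (0.64, np.int64(517))]
```

View pics/z1.png

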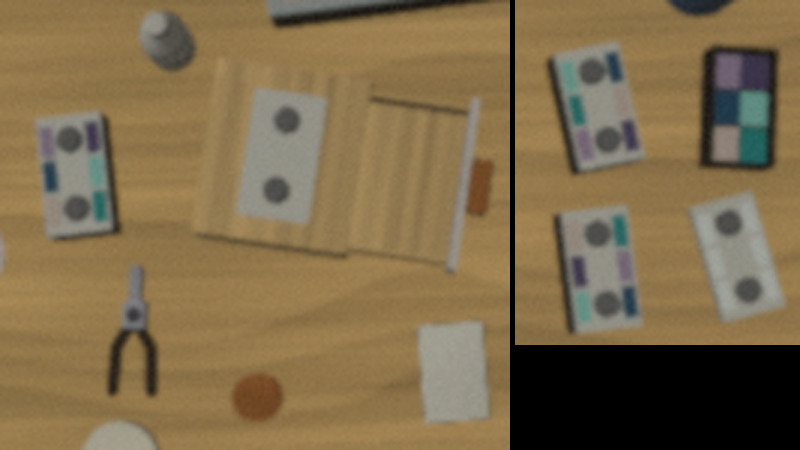

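The crop shows three boxes, the tray and the lid lying separately. The carrier has its lugs at crop (287,120) and (276,190), its drawer opens to the right, and the pliers' jaws point up (+x).

```bash
cat >> h.py <<'E'
def go(x,y,z,yaw=None,frm=None):
    "tool-frame deltas: roll first, then shift"
    o=r.get_obs();P=np.array(frm[:3] if frm else o['tool_pos']);w=frm[3] if frm else o['ee_rot'][2]
    roll=0
    if yaw is not None:
        e=(yaw-w+np.pi/2)%np.pi-np.pi/2; roll=-e; w=w+e
    D=np.array([x,y,z])-P;c,s=np.cos(w),np.sin(w)
    S=np.round([(c*D[0]+s*D[1])/1e3,(s*D[0]-c*D[1])/1e3,-D[2]/1e3],4)
    print('roll',round(roll,3),'shift',S.tolist(),'n50',np.ceil(np.linalg.norm(S)/.05),'j6',round(o['joint_positions'][5],2))
E
python3 - <<'E'
from h import *
p=r.snapshot('top')
f=lambda u,v:(120+(u+.5)/3-.5,110+(v+.5)/3-.5)
a=ray(p,*f(287,120),68);b=ray(p,*f(276,190),68);m=(a+b)/2;d=a-b
print('lugs',a,b,m,np.arctan2(d[1],d[0])-0*np.pi,np.linalg.norm(d))
a=ray(p,*f(474,100),55);b=ray(p,*f(450,270),55);d=a-b
print('front',a,b,(a+b)/2,np.arctan2(d[1],d[0]))
t=[];
for c in('top','side','top','side'):
    q=r.snapshot(c)
    for l in('carrier','dock','drawer_in','drawer_pull','pliers'):
        print(c,l,[np.round(k['at']).tolist() for k in r.pinpoint(l,q)[:1]])
go(448,294,150,-0.10)
E
```

```text
lugs [616.53170113 145.0140017   68.        ] [553.63428142 156.36471217  68.        ] [585.08299128 150.68935693  68.        ] -0.17854219407777355 63.91341044370217
front [631.87723221 -24.09650741  55.        ] [478.19792293   2.80337672  55.        ] [555.03757757 -10.64656534  55.        ] -0.17328358000141128
top carrier [[586.0, 150.0, 2.0]]
top dock [[588.0, 151.0, 61.0]]
top drawer_in [[566.0, 56.0, 11.0]]
top drawer_pull [[557.0, -38.0, 46.0]]
top pliers [[450.0, 293.0, 4.0]]
side carrier [[585.0, 149.0, -1.0]]
side dock [[584.0, 149.0, 66.0]]
side drawer_in [[568.0, 55.0, 12.0]]
side drawer_pull []
side pliers [[446.0, 291.0, 3.0]]
top carrier [[588.0, 149.0, 0.0]]
top dock [[588.0, 151.0, 60.0]]
top drawer_in [[567.0, 55.0, 10.0]]
top drawer_pull [[558.0, -36.0, 43.0]]
top pliers [[451.0, 294.0, 3.0]]
side carrier [[586.0, 147.0, -1.0]]
side dock [[584.0, 148.0, 67.0]]
side drawer_in [[570.0, 53.0, 11.0]]
side drawer_pull [[553.0, -41.0, 37.0]]
side pliers [[446.0, 293.0, 1.0]]
roll 0.395 shift [0.2145, -0.8219, 0.0887] n50 18.0 j6 -0.22
```

send_rows --steps '[{"roll": 0.13, "offset": [0, 0, 0]}, {"roll": 0.13, "offset": [0, 0, 0]}, {"roll": 0.135, "offset": [0, 0, 0]}, {"offset": [0.011, -0.041, 0]}, {"offset": [0.011, -0.041, 0]}, {"offset": [0.011, -0.041, 0]}, {"offset": [0.011, -0.041, 0]}, {"offset": [0.011, -0.041, 0]}, {"offset": [0.011, -0.041, 0]}, {"offset": [0.011, -0.041, 0]}, {"offset": [0.011, -0.041, 0]}, {"offset": [0.011, -0.041, 0]}]' --grip 50

```text
$.steps[3]: bad value
```

send_rows --steps '[{"offset": [0.011, -0.041, 0]}, {"offset": [0.011, -0.041, 0]}, {"offset": [0.011, -0.041, 0]}, {"offset": [0.011, -0.041, 0.01]}, {"offset": [0.011, -0.041, 0.01]}, {"offset": [0.011, -0.041, 0.01]}, {"offset": [0.011, -0.041, 0.01]}, {"offset": [0.011, -0.041, 0.01]}, {"offset": [0.011, -0.041, 0.01]}, {"offset": [0.011, -0.041, 0.01]}, {"offset": [0.011, -0.041, 0.01]}, {"offset": [0, 0, 0]}]'

```text
$.steps[0]: bad value
```

```bash
python3 - <<'E'
from h import *
for c in('top','side'):
    p=r.snapshot(c)
    for l in('pliers',): print(c,l,[(np.round(k['at']).tolist(),k['confidence']) for k in r.pinpoint(l,p)[:2]])
go(448,293.5,4,-0.10)
E
```

```text
top pliers [([451.0, 294.0, 2.0], 0.73)]
side pliers [([447.0, 293.0, 2.0], 0.63)]
roll 0.395 shift [0.2145, -0.8214, 0.2347] n50 18.0 j6 -0.22
```

Both keys are needed in each row.

send_rows --steps '[{"roll": 0.13, "offset": [0, 0, 0]}, {"roll": 0.13, "offset": [0, 0, 0]}, {"roll": 0.135, "offset": [0, 0, 0]}, {"offset": [0.011, -0.041, 0], "roll": 0}, {"offset": [0.011, -0.041, 0], "roll": 0}, {"offset": [0.011, -0.041, 0], "roll": 0}, {"offset": [0.011, -0.041, 0], "roll": 0}, {"offset": [0.011, -0.041, 0], "roll": 0}, {"offset": [0.011, -0.041, 0], "roll": 0}, {"offset": [0.011, -0.041, 0], "roll": 0}, {"offset": [0.011, -0.041, 0], "roll": 0}, {"offset": [0.011, -0.041, 0], "roll": 0}]' --grip 50

```text
time: 4.6
tool_pos: [288.1, -143.6, 238.9]
ee_rot: [3.141, -0.001, -0.101]
contact_force: [0.6, -0.1, -0.1]
width: 44.1
grasp_force: 0.0
```

send_rows --steps '[{"offset": [0.011, -0.041, 0], "roll": 0}, {"offset": [0.011, -0.041, 0], "roll": 0}, {"offset": [0.011, -0.041, 0], "roll": 0}, {"offset": [0.011, -0.041, 0.01], "roll": 0}, {"offset": [0.011, -0.041, 0.01], "roll": 0}, {"offset": [0.011, -0.041, 0.01], "roll": 0}, {"offset": [0.011, -0.041, 0.01], "roll": 0}, {"offset": [0.011, -0.041, 0.01], "roll": 0}, {"offset": [0.011, -0.041, 0.01], "roll": 0}, {"offset": [0.011, -0.041, 0.01], "roll": 0}, {"offset": [0.011, -0.041, 0.01], "roll": 0}, {"offset": [0, 0, 0], "roll": 0}]'

```text
time: 5.8
tool_pos: [453.5, 294.6, 156.7]
ee_rot: [3.141, 0.002, -0.097]
contact_force: [0.1, -0.1, -0.2]
width: 44.1
grasp_force: 0.0
```

```bash
python3 - <<'E'
from h import *
for c in('top','side'):
    p=r.snapshot(c)
    for l in('pliers',): print(c,l,[(np.round(k['at']).tolist(),k['confidence']) for k in r.pinpoint(l,p)[:2]])
go(448,293.5,4,-0.10)
E
```

```text
top pliers []
side pliers []
roll -0.001 shift [-0.0056, -0.0022, 0.1551] n50 4.0 j6 2.02
```

send_rows --steps '[{"offset": [-0.005, -0.001, 0.04], "roll": 0}, {"offset": [0, 0, 0.04], "roll": 0}, {"offset": [0, 0, 0.04], "roll": 0}, {"offset": [0, 0, 0.02], "roll": 0}, {"offset": [0, 0, 0.01], "roll": 0}, {"offset": [0, 0, 0.003], "roll": 0}, {"offset": [0, 0, 0], "roll": 0}]'

```text
time: 6.7
tool_pos: [449.2, 292.8, 6.7]
ee_rot: [-3.141, -0.001, -0.101]
contact_force: [-0.3, 0.7, 0.5]
width: 43.9
grasp_force: 0.0
```

send_rows --steps '[{"offset": [0, 0, 0], "roll": 0}, {"offset": [0, 0, 0], "roll": 0}, {"offset": [0, 0, 0], "roll": 0}, {"offset": [0, 0, 0], "roll": 0}, {"offset": [0, 0, 0], "roll": 0}]' --grip 0 --newtons 20

```text
time: 7.2
tool_pos: [449.0, 293.2, 6.3]
ee_rot: [-3.141, -0.001, -0.1]
contact_force: [-0.0, 0.1, 3.9]
width: 22.2
grasp_force: 20.0
```

send_rows --steps '[{"offset": [0, 0, -0.01], "roll": 0}, {"offset": [0, 0, -0.02], "roll": 0}, {"offset": [0, 0, -0.03], "roll": 0.025}, {"offset": [0, 0, -0.04], "roll": 0.025}, {"offset": [0, 0, -0.04], "roll": 0.025}, {"offset": [0, 0, 0], "roll": 0}]' --newtons 30

```text
time: 7.8
tool_pos: [450.4, 293.8, 151.0]
ee_rot: [-3.137, -0.008, -0.176]
contact_force: [0.3, 0.5, -1.1]
width: 21.9
grasp_force: 30.0
```

```bash
python3 - <<'E'
from h import *
go(580,32.2,100,-0.175)
p=r.snapshot('side');save(p,'s1')
b=cv2.cvtColor(p['pixels'],cv2.COLOR_RGB2BGR);cv2.imwrite('pics/s1.png',cv2.resize(b[100:300,100:350],None,fx=3,fy=3,interpolation=2))
E
```

```text
roll -0.001 shift [0.1732, 0.2351, 0.051] n50 6.0 j6 2.11
```

View pics/s1.png

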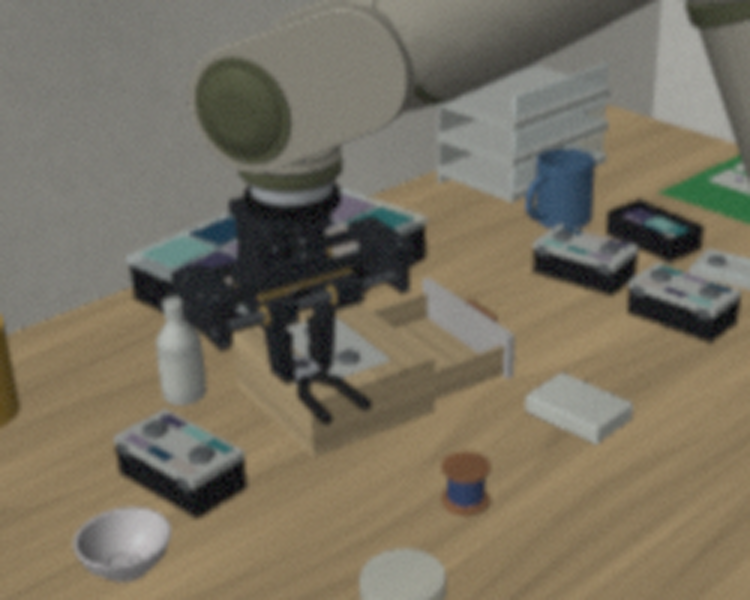

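The pliers hang level in the fingers at px (320,380), and the drawer is clear and empty.

send_rows --steps '[{"offset": [0.029, 0.039, 0], "roll": 0}, {"offset": [0.029, 0.039, 0], "roll": 0}, {"offset": [0.029, 0.039, 0], "roll": 0}, {"offset": [0.029, 0.039, 0], "roll": 0}, {"offset": [0.029, 0.039, 0], "roll": 0}, {"offset": [0.028, 0.04, 0], "roll": 0}, {"offset": [0, 0, 0.03], "roll": 0}, {"offset": [0, 0, 0.02], "roll": 0}, {"offset": [0, 0, 0], "roll": 0}]'

```text
time: 8.75
tool_pos: [575.6, 31.4, 91.7]
ee_rot: [3.141, 0.008, -0.176]
contact_force: [-0.5, -0.4, -1.0]
width: 21.4
grasp_force: 30.0
```

```bash
python3 - <<'E'
from h import *
go(580,32.2,21,-0.175)
p=r.snapshot('top');save(p,'t1')
b=cv2.cvtColor(p['pixels'],cv2.COLOR_RGB2BGR);B=b[110:230,170:310]
q=r.snapshot('side');C=cv2.cvtColor(q['pixels'],cv2.COLOR_RGB2BGR)[130:270,150:290]
cv2.imwrite('pics/t1.png',np.hstack([cv2.resize(B,(420,360),interpolation=2),cv2.resize(C,(360,360),interpolation=2)]))
E
```

```text
roll -0.001 shift [0.0042, -0.0015, 0.0707] n50 2.0 j6 1.6
```

View pics/t1.png

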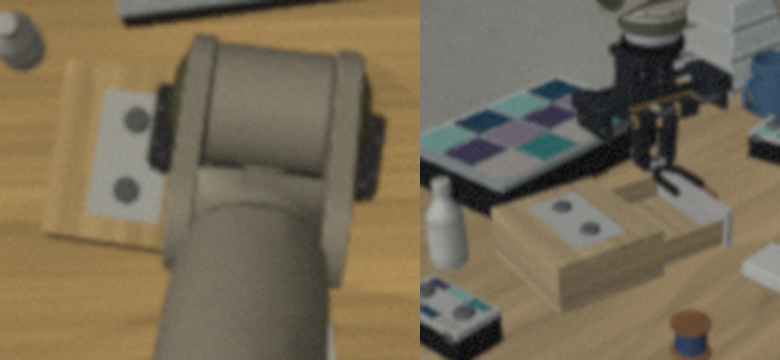

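The top view shows the arm over the drawer. The side view shows the pliers above it, level, with the handles toward the robot.

send_rows --steps '[{"offset": [0.004, -0.001, 0.02], "roll": 0}, {"offset": [0, 0, 0.02], "roll": 0}, {"offset": [0, 0, 0.015], "roll": 0}, {"offset": [0, 0, 0.01], "roll": 0}, {"offset": [0, 0, 0.003], "roll": 0}, {"offset": [0, 0, 0], "roll": 0}]'

```text
time: 9.45
tool_pos: [582.3, 31.8, 28.2]
ee_rot: [-3.142, -0.001, -0.175]
contact_force: [-0.2, -0.9, -1.0]
width: 21.4
grasp_force: 30.0
```

```bash
python3 - <<'E'
from h import *
go(580,32.2,20,-0.175)
q=r.snapshot('side');C=cv2.cvtColor(q['pixels'],cv2.COLOR_RGB2BGR)[130:270,150:290]
cv2.imwrite('pics/s2.png',cv2.resize(C,(600,600),interpolation=2))
E
```

```text
roll 0.0 shift [-0.0024, 0.0, 0.0082] n50 1.0 j6 1.6
```

View pics/s2.png

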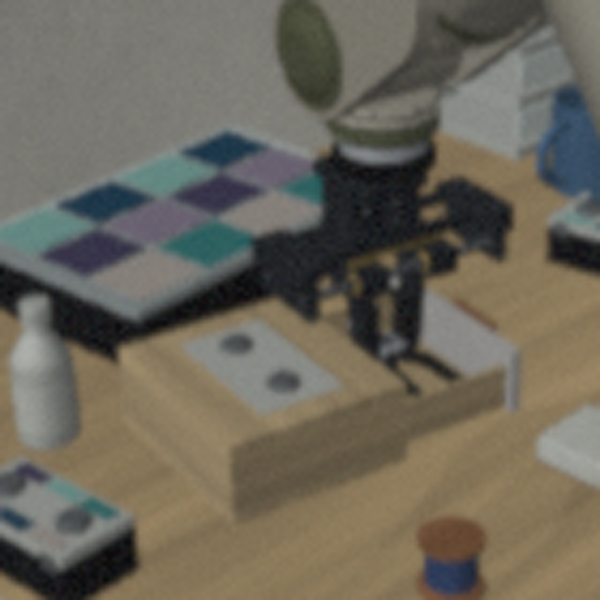

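The pliers are inside the drawer walls, px (400,370). I'll lower the last bit and release with a narrow opening.

send_rows --steps '[{"offset": [-0.002, 0, 0.003], "roll": 0}, {"offset": [0, 0, 0.003], "roll": 0}, {"offset": [0, 0, 0.002], "roll": 0}, {"offset": [0, 0, 0], "roll": 0}]'

```text
time: 9.9
tool_pos: [580.0, 32.1, 19.5]
ee_rot: [3.142, 0.0, -0.175]
contact_force: [0.4, -0.1, -1.3]
width: 21.5
grasp_force: 30.0
```

send_rows --steps '[{"offset": [0, 0, 0], "roll": 0}, {"offset": [0, 0, 0], "roll": 0}, {"offset": [0, 0, 0], "roll": 0}, {"offset": [0, 0, 0], "roll": 0}, {"offset": [0, 0, -0.01], "roll": 0}, {"offset": [0, 0, -0.03], "roll": 0}, {"offset": [0, 0, -0.04], "roll": 0}, {"offset": [0, 0, -0.04], "roll": 0}, {"offset": [0, 0, 0], "roll": 0}]' --grip 36

```text
time: 10.8
tool_pos: [582.5, 31.9, 145.9]
ee_rot: [-3.141, -0.01, -0.175]
contact_force: [-0.2, -0.1, 0.4]
width: 31.4
grasp_force: 0.0
```

```bash
python3 - <<'E'
from h import *
uy=np.array([.174,.985]);D=np.array([586,149.5])
q=r.snapshot('side')
for l in('drawer_in','drawer_pull','pliers'): print(l,[(np.round(k['at']).tolist(),k['confidence']) for k in r.pinpoint(l,q)[:2]])
C=cv2.cvtColor(q['pixels'],cv2.COLOR_RGB2BGR)[130:270,150:290]
cv2.imwrite('pics/s3.png',cv2.resize(C,(600,600),interpolation=2))
s=D-250*uy;go(s[0],s[1],130,-0.175)
E
```

```text
drawer_in [([569.0, 55.0, 11.0], 0.59)]
drawer_pull [([554.0, -37.0, 41.0], 0.64)]
pliers [([578.0, 31.0, 15.0], 0.58), ([507.0, 451.0, 4.0], 0.34)]
roll -0.0 shift [-0.014, 0.1334, 0.0087] n50 3.0 j6 1.6
```

View pics/s3.png

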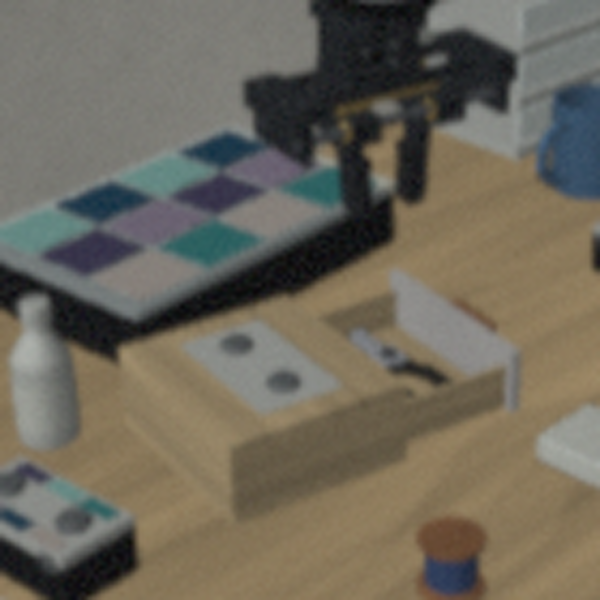

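Pliers are lying flat in the drawer at px (400,355). Now shut the drawer with closed fingers.

send_rows --steps '[{"offset": [-0.005, 0.04, 0], "roll": 0}, {"offset": [-0.005, 0.04, 0], "roll": 0}, {"offset": [-0.004, 0.04, 0], "roll": 0}, {"offset": [0, 0, 0.04], "roll": 0}, {"offset": [0, 0, 0.04], "roll": 0}, {"offset": [0, 0, 0.03], "roll": 0}, {"offset": [0, 0, 0], "roll": 0}, {"offset": [0, 0, 0], "roll": 0}]' --grip 0

```text
time: 11.8
tool_pos: [545.3, -83.6, 29.8]
ee_rot: [-3.141, 0.001, -0.175]
contact_force: [0.6, 0.5, 0.0]
width: 0.3
grasp_force: 0.0
```

send_rows --steps '[{"offset": [0, -0.015, 0], "roll": 0}, {"offset": [0, -0.01, 0], "roll": 0}, {"offset": [0, -0.01, 0], "roll": 0}, {"offset": [0, -0.01, 0], "roll": 0}, {"offset": [0, -0.01, 0], "roll": 0}, {"offset": [0, -0.01, 0], "roll": 0}, {"offset": [0, -0.01, 0], "roll": 0}, {"offset": [0, -0.01, 0], "roll": 0}, {"offset": [0, -0.01, 0], "roll": 0}, {"offset": [0, -0.01, 0], "roll": 0}]'

```text
time: 12.8
tool_pos: [563.9, 20.5, 29.7]
ee_rot: [3.142, -0.0, -0.175]
contact_force: [1.4, -1.9, 1.7]
width: 0.4
grasp_force: 1.0
```

```bash
python3 - <<'E'
from h import *
uy=np.array([.174,.985]);D=np.array([586,149.5])
q=r.snapshot('side')
for l in('drawer_in','drawer_pull'): print(l,[(np.round(k['at']).tolist(),k['confidence'],(np.array(k['at'][:2])-D)@uy) for k in r.pinpoint(l,q)[:2]])
o=r.get_obs();print(o['tool_pos'],o['contact_force'],(o['tool_pos'][:2]-D)@uy)
E
```

```text
drawer_in []
drawer_pull [([569.0, 35.0, 38.0], 0.76, np.float64(-116.08230000000002))]
[563.40944411  20.58758886  29.42676665] [ 0.36982293 -0.30859295 -1.100264  ] -130.90948169773333
```

send_rows --steps '[{"offset": [0, -0.007, 0], "roll": 0}, {"offset": [0, -0.007, 0], "roll": 0}, {"offset": [0, -0.005, 0], "roll": 0}, {"offset": [0, -0.002, 0], "roll": 0}, {"offset": [0, 0, 0], "roll": 0}]'

```text
time: 13.45
tool_pos: [566.9, 39.3, 29.5]
ee_rot: [3.139, 0.001, -0.175]
contact_force: [-2.5, -10.5, 0.5]
width: 0.6
grasp_force: 5.6
```

send_rows --steps '[{"offset": [0, -0.002, 0], "roll": 0}, {"offset": [0, -0.001, 0], "roll": 0}, {"offset": [0, 0, 0], "roll": 0}]'

```text
time: 13.75
tool_pos: [567.0, 39.5, 29.5]
ee_rot: [3.135, 0.002, -0.175]
contact_force: [-8.1, -27.7, 1.5]
width: 0.6
grasp_force: 14.3
```

send_rows --steps '[{"offset": [0, 0.02, 0], "roll": 0}, {"offset": [0, 0.04, 0], "roll": 0}, {"offset": [0, 0, -0.05], "roll": 0}, {"offset": [0, 0, -0.05], "roll": 0}, {"offset": [0, 0, -0.05], "roll": 0}, {"offset": [0, 0, 0], "roll": 0}]' --grip 100

```text
time: 14.35
tool_pos: [560.1, -15.9, 186.5]
ee_rot: [3.141, -0.012, -0.175]
contact_force: [0.7, -0.1, -0.5]
width: 46.5
grasp_force: 0.0
```

```bash
python3 - <<'E'
from h import *
uy=np.array([.174,.985]);D=np.array([586,149.5])
q=r.snapshot('side')
for l in('drawer_pull',): print(l,[(np.round(k['at']).tolist(),k['confidence'],(np.array(k['at'][:2])-D)@uy) for k in r.pinpoint(l,q)[:2]])
p=r.snapshot('top')
for l,k in(('box1','box'),('tray','tray'),('lid','lid')):
    for f in find(p,l,k): print(l,*f)
    for g,n in((p,'top'),(q,'side')): print(n,[(np.round(k['at']).tolist(),round(k['confidence'],2)) for k in r.pinpoint(l,g)])
E
```

```text
drawer_pull [([570.0, 50.0, 40.0], 0.63, np.float64(-100.6756))]
box1 0.8 1044 [ 5.41786e+02 -2.53883e+02  1.27000e-01  9.45000e-01]
box1 0.59 1015 [5.78104e+02 3.42339e+02 1.00000e-01 9.57000e-01]
box1 0.57 1040 [ 4.29068e+02 -2.37868e+02  1.03000e-01  9.63000e-01]
top [([580.0, 340.0, 2.0], 0.84), ([427.0, -238.0, 5.0], 0.65), ([545.0, -254.0, 4.0], 0.58)]
side [([578.0, 341.0, 2.0], 0.93), ([547.0, -254.0, 2.0], 0.78)]
tray 0.58 1012 [ 5.80244e+02 -3.76927e+02 -6.90000e-02  9.52000e-01]
top [([579.0, -376.0, -0.0], 0.87)]
side [([578.0, -376.0, -4.0], 0.5)]
lid 0.77 915 [ 4.42017e+02 -3.70840e+02  2.26000e-01  9.57000e-01]
top [([441.0, -372.0, 1.0], 0.6)]
side [([578.0, 339.0, 4.0], 0.2)]
```

The first box was knocked to about (544,-254), and the drawer is shut. Picking that box now.

```bash
python3 - <<'E'
from h import *
go(543.5,-254,8,0.127)
E
```

```text
roll -0.302 shift [-0.0439, 0.2347, 0.1714] n50 6.0 j6 1.51
```

send_rows --steps '[{"offset": [0, 0, 0], "roll": -0.15}, {"offset": [0, 0, 0], "roll": -0.15}, {"offset": [-0.009, 0.047, 0], "roll": 0}, {"offset": [-0.009, 0.047, 0], "roll": 0}, {"offset": [-0.009, 0.047, 0], "roll": 0}, {"offset": [-0.009, 0.047, 0], "roll": 0}, {"offset": [-0.008, 0.047, 0], "roll": 0}, {"offset": [0, 0, 0.04], "roll": 0}, {"offset": [0, 0, 0.04], "roll": 0}, {"offset": [0, 0, 0.03], "roll": 0}, {"offset": [0, 0, 0], "roll": 0}, {"offset": [0, 0, 0], "roll": 0}]'

```text
time: 16.15
tool_pos: [543.4, -254.5, 70.6]
ee_rot: [3.141, -0.0, 0.125]
contact_force: [-0.2, 0.3, 0.4]
width: 88.7
grasp_force: 0.0
```

```bash
python3 - <<'E'
from h import *
go(543.5,-254,8,0.127)
q=r.snapshot('side')
print([(np.round(k['at']).tolist(),round(k['confidence'],2)) for k in r.pinpoint('box1',q)])
E
```

```text
roll -0.002 shift [0.0002, -0.0005, 0.0626] n50 2.0 j6 0.81
[([549.0, -254.0, 2.0], 0.77)]
```

send_rows --steps '[{"offset": [0.001, 0, 0.03], "roll": 0}, {"offset": [0, 0, 0.02], "roll": 0}, {"offset": [0, 0, 0.012], "roll": 0}, {"offset": [0, 0, 0], "roll": 0}]'

```text
time: 16.65
tool_pos: [544.0, -254.1, 7.6]
ee_rot: [-3.141, 0.0, 0.125]
contact_force: [0.2, 0.1, 0.2]
width: 88.0
grasp_force: 0.0
```

send_rows --steps '[{"offset": [0, 0, 0], "roll": 0}, {"offset": [0, 0, 0], "roll": 0}, {"offset": [0, 0, 0], "roll": 0}, {"offset": [0, 0, 0], "roll": 0}, {"offset": [0, 0, 0], "roll": 0}]' --grip 0 --newtons 25

```text
time: 17.15
tool_pos: [544.3, -254.5, 8.4]
ee_rot: [3.141, -0.001, 0.125]
contact_force: [-0.4, 0.2, 5.5]
width: 59.8
grasp_force: 25.1
```

send_rows --steps '[{"offset": [0, 0, -0.01], "roll": 0}, {"offset": [0, 0, -0.03], "roll": 0}, {"offset": [0, 0, -0.04], "roll": 0}, {"offset": [0, 0, -0.04], "roll": 0}, {"offset": [0, 0, -0.04], "roll": 0}, {"offset": [0, 0, 0], "roll": 0}, {"offset": [0, 0, 0], "roll": 0}]'

```text
time: 17.85
tool_pos: [543.8, -254.0, 167.8]
ee_rot: [-3.142, 0.0, 0.125]
contact_force: [-0.4, 1.1, -3.1]
width: 59.6
grasp_force: 25.1
```

```bash
cat >> h.py <<'E'
DK=(586,149.5,-0.175)
E
python3 - <<'E'
from h import *
o=r.get_obs();z=o['tool_pos'][2]-8;t=o['tool_pos'];w=o['ee_rot'][2]
for c in('top','side'):
    p=r.snapshot(c)
    for d in r.outline_of('box1',p):
        ys,xs=np.nonzero(d['pixels']);X=ray(p,xs.mean(),ys.mean(),z+25)
        if np.hypot(*(X-t)[:2])<60:
            f=fit(p,d['pixels'],X[0],X[1],DIM['box'],z,[w-.05,w+.05]);e=f[:2]-t[:2]
            print(c,d['confidence'],f,'off along x',e@[np.cos(w),np.sin(w)])
    for d in r.pinpoint('box1',p):
        e=(d['at']-t)[:2]
        if np.hypot(*e)<60: print('pin',np.round(d['at']),e@[np.cos(w),np.sin(w)])
go(*DK[:2],170,DK[2])
E
```

```text
top 0.38 [ 5.76021e+02 -2.20329e+02  4.03000e-01  2.60000e-02] off along x 36.180348650363264
side 0.63 [ 5.81855e+02 -2.11712e+02 -8.74000e-01  2.89000e-01] off along x 43.04168400096456
pin [ 548. -253.  156.] 4.049837811135983
roll 0.3 shift [-0.0286, -0.4047, -0.0034] n50 9.0 j6 0.81
```

send_rows --steps '[{"offset": [0, 0, -0.02], "roll": 0.15}, {"offset": [0, 0, 0], "roll": 0.15}, {"offset": [-0.003, -0.045, 0], "roll": 0}, {"offset": [-0.003, -0.045, 0], "roll": 0}, {"offset": [-0.003, -0.045, 0], "roll": 0}, {"offset": [-0.003, -0.045, 0], "roll": 0}, {"offset": [-0.003, -0.045, 0], "roll": 0}, {"offset": [-0.003, -0.045, 0], "roll": 0}, {"offset": [-0.003, -0.045, 0], "roll": 0}, {"offset": [-0.003, -0.045, 0], "roll": 0}, {"offset": [-0.005, -0.045, 0], "roll": 0}, {"offset": [0, 0, 0], "roll": 0}]'

```text
time: 19.35
tool_pos: [585.4, 154.6, 187.0]
ee_rot: [-3.14, 0.001, -0.17]
contact_force: [-0.8, -0.3, -3.1]
width: 59.8
grasp_force: 25.0
```

```bash
cat >> h.py <<'E'
def held(lab='box1',n=3):
    o=r.get_obs();t=o['tool_pos'];w=o['ee_rot'][2];E=[]
    for i in range(n):
        for c in('top','side'):
            p=r.snapshot(c)
            for d in r.pinpoint(lab,p):
                e=(d['at']-t)[:2]
                if np.hypot(*e)<40 and abs(d['at'][2]-t[2])<40: E.append((c,round(e@[np.cos(w),np.sin(w)],1),round(e@[-np.sin(w),np.cos(w)],1),round(d['at'][2]-t[2]),round(d['confidence'],2)))
    print(E)
E
python3 - <<'E'
from h import *
held();go(*DK[:2],76,DK[2])
E
```

```text
[('top', np.float64(-2.7), np.float64(-1.9), -5, 0.57), ('side', np.float64(6.1), np.float64(-2.5), -5, 0.87), ('top', np.float64(-0.4), np.float64(-7.0), -4, 0.49), ('side', np.float64(6.1), np.float64(-2.9), -7, 0.66), ('top', np.float64(5.8), np.float64(-6.4), -5, 0.74), ('side', np.float64(6.0), np.float64(-2.3), -3, 0.95)]
roll -0.001 shift [-0.0001, -0.0002, 0.1118] n50 3.0 j6 1.8
```

send_rows --steps '[{"offset": [-0.003, 0, 0.03], "roll": 0}, {"offset": [0, 0, 0.03], "roll": 0}, {"offset": [0, 0, 0.03], "roll": 0}, {"offset": [0, 0, 0.014], "roll": 0}, {"offset": [0, 0, 0.004], "roll": 0}, {"offset": [0, 0, 0], "roll": 0}, {"offset": [0, 0, 0], "roll": 0}]'

```text
time: 20.65
tool_pos: [583.9, 150.2, 81.2]
ee_rot: [-3.141, -0.002, -0.175]
contact_force: [0.2, -1.0, -2.4]
width: 59.8
grasp_force: 25.1
```

send_rows --steps '[{"offset": [0, 0, 0.002], "roll": 0}, {"offset": [0, 0, 0.002], "roll": 0}, {"offset": [0, 0, 0], "roll": 0}]'

```text
time: 20.95
tool_pos: [583.5, 150.2, 76.3]
ee_rot: [-3.141, -0.001, -0.175]
contact_force: [0.2, -0.2, 0.0]
width: 59.7
grasp_force: 25.1
```

send_rows --steps '[{"offset": [0, 0, 0.002], "roll": 0}, {"offset": [0, 0, 0], "roll": 0}]'

```text
time: 21.15
tool_pos: [583.7, 150.3, 75.7]
ee_rot: [-3.141, -0.002, -0.175]
contact_force: [-5.0, -1.4, 11.7]
width: 59.8
grasp_force: 25.0
```

send_rows --steps '[{"offset": [-0.001, 0, 0], "roll": 0}, {"offset": [-0.001, 0, 0], "roll": 0}, {"offset": [0, 0, 0], "roll": 0}]'

```text
time: 21.45
tool_pos: [583.3, 150.3, 76.0]
ee_rot: [-3.141, -0.007, -0.175]
contact_force: [4.0, -1.6, 8.0]
width: 59.9
grasp_force: 25.0
```

send_rows --steps '[{"offset": [-0.001, 0, 0], "roll": 0}, {"offset": [-0.001, 0, 0], "roll": 0}, {"offset": [0, 0, 0], "roll": 0}]'

```text
time: 21.75
tool_pos: [581.8, 150.6, 76.2]
ee_rot: [-3.14, -0.008, -0.175]
contact_force: [4.8, -1.2, 6.6]
width: 60.0
grasp_force: 25.0
```

send_rows --steps '[{"offset": [0.002, 0, 0], "roll": 0}, {"offset": [0.002, 0, 0], "roll": 0}, {"offset": [0.001, 0, 0], "roll": 0}, {"offset": [0.001, 0, 0], "roll": 0}, {"offset": [0, 0, 0], "roll": 0}]'

```text
time: 22.25
tool_pos: [585.4, 150.1, 74.8]
ee_rot: [-3.141, -0.002, -0.175]
contact_force: [1.4, 0.7, -0.1]
width: 59.8
grasp_force: 25.1
```

send_rows --steps '[{"offset": [0.001, 0, 0], "roll": 0}, {"offset": [0.001, 0, 0], "roll": 0}, {"offset": [0, 0, 0], "roll": 0}]'

```text
time: 22.55
tool_pos: [587.0, 149.3, 73.2]
ee_rot: [3.141, 0.001, -0.175]
contact_force: [0.3, -0.8, -2.7]
width: 59.7
grasp_force: 25.1
```

send_rows --steps '[{"offset": [0.001, 0, 0], "roll": 0}, {"offset": [0.001, 0, 0], "roll": 0}, {"offset": [0, 0, 0], "roll": 0}]'

```text
time: 22.85
tool_pos: [589.1, 149.0, 73.6]
ee_rot: [3.142, 0.0, -0.175]
contact_force: [0.5, -0.3, -3.7]
width: 59.9
grasp_force: 25.1
```

send_rows --steps '[{"offset": [-0.001, 0, 0.001], "roll": 0}, {"offset": [0, 0, 0.001], "roll": 0}, {"offset": [0, 0, 0.001], "roll": 0}, {"offset": [0, 0, 0], "roll": 0}]'

```text
time: 23.25
tool_pos: [588.0, 149.3, 70.6]
ee_rot: [3.142, 0.0, -0.175]
contact_force: [0.1, -0.5, -2.9]
width: 59.8
grasp_force: 25.1
```

send_rows --steps '[{"offset": [0, 0, 0.001], "roll": 0}, {"offset": [0, 0, 0.001], "roll": 0}, {"offset": [0, 0, 0], "roll": 0}]'

```text
time: 23.55
tool_pos: [588.1, 149.3, 70.4]
ee_rot: [3.141, -0.001, -0.175]
contact_force: [-7.9, -0.8, 10.9]
width: 59.9
grasp_force: 25.1
```

send_rows --steps '[{"offset": [0, 0, -0.001], "roll": 0}, {"offset": [0, 0, 0], "roll": 0}, {"offset": [0, 0, 0], "roll": 0}, {"offset": [0, 0, 0], "roll": 0}, {"offset": [0, 0, 0], "roll": 0}, {"offset": [0, 0, -0.02], "roll": 0}, {"offset": [0, 0, -0.04], "roll": 0}, {"offset": [0, 0, -0.04], "roll": 0}, {"offset": [0, 0, 0], "roll": 0}]' --grip 100

```text
time: 24.45
tool_pos: [590.2, 149.5, 175.3]
ee_rot: [-3.139, -0.01, -0.175]
contact_force: [0.4, -0.9, -0.2]
width: 88.3
grasp_force: 0.0
```

```bash
cat >> h.py <<'E'
def scan():
    for c in('top','side'):
        p=r.snapshot(c)
        for l,k in(('box1','box'),('tray','tray'),('lid','lid')):
            if c=='top':
                for f in find(p,l,k): print(' ',l,f[0],f[2].tolist())
            print(c,l,[(np.round(k['at']).tolist(),round(k['confidence'],2)) for k in r.pinpoint(l,p)])
E
python3 - <<'E'
from h import *
scan();go(579,341,8,.095)
E
```

```text
box1 0.71 [578.902, 343.48, 0.103, 0.941]
  box1 0.65 [427.383, -237.431, 0.101, 0.963]
  box1 0.46 [591.806, 165.284, 0.565, 0.144]
top box1 [([423.0, -237.0, 4.0], 0.67), ([576.0, 340.0, 4.0], 0.58), ([587.0, 149.0, 66.0], 0.47)]
  tray 0.68 [579.139, -376.943, -0.084, 0.961]
top tray [([579.0, -374.0, -1.0], 0.87)]
  lid 0.65 [441.717, -369.046, -2.921, 0.913]
  lid 0.37 [549.691, 68.632, -0.065, 0.283]
top lid [([442.0, -369.0, -1.0], 0.75), ([387.0, 0.0, -1.0], 0.34)]
side box1 [([583.0, 341.0, 6.0], 0.81), ([592.0, 149.0, 66.0], 0.56), ([426.0, -238.0, 4.0], 0.43)]
side tray [([576.0, -375.0, -1.0], 0.54), ([710.0, -354.0, 1.0], 0.23)]
side lid [([707.0, -353.0, 0.0], 0.66)]
roll -0.27 shift [0.0093, -0.1917, 0.1613] n50 6.0 j6 1.8
```

send_rows --steps '[{"offset": [0, 0, 0], "roll": -0.135}, {"offset": [0, 0, 0], "roll": -0.14}, {"offset": [0.002, -0.045, 0], "roll": 0}, {"offset": [0.002, -0.045, 0], "roll": 0}, {"offset": [0.002, -0.045, 0], "roll": 0}, {"offset": [0.002, -0.045, 0], "roll": 0}, {"offset": [0.001, -0.012, 0.02], "roll": 0}, {"offset": [0, 0, 0.04], "roll": 0}, {"offset": [0, 0, 0.04], "roll": 0}, {"offset": [0, 0, 0], "roll": 0}, {"offset": [0, 0, 0], "roll": 0}]'

```text
time: 26.1
tool_pos: [578.2, 341.3, 70.6]
ee_rot: [-3.142, -0.0, 0.1]
contact_force: [-0.6, -0.6, 0.5]
width: 87.9
grasp_force: 0.0
```

```bash
python3 - <<'E'
from h import *
go(579,341.5,8,.1)
p=r.snapshot('side');print([(np.round(k['at']).tolist(),round(k['confidence'],2)) for k in r.pinpoint('box1',p)])
E
```

```text
roll -0.0 shift [0.0008, -0.0001, 0.0626] n50 2.0 j6 1.83
[([577.0, 341.0, 1.0], 0.84), ([592.0, 149.0, 61.0], 0.7)]
```

send_rows --steps '[{"offset": [0.001, 0, 0.03], "roll": 0}, {"offset": [0, 0, 0.02], "roll": 0}, {"offset": [0, 0, 0.012], "roll": 0}, {"offset": [0, 0, 0], "roll": 0}]'

```text
time: 26.6
tool_pos: [578.9, 341.3, 7.7]
ee_rot: [3.142, 0.0, 0.1]
contact_force: [0.7, -0.0, 0.6]
width: 88.2
grasp_force: 0.0
```

send_rows --steps '[{"offset": [0, 0, 0], "roll": 0}, {"offset": [0, 0, 0], "roll": 0}, {"offset": [0, 0, 0], "roll": 0}, {"offset": [0, 0, 0], "roll": 0}, {"offset": [0, 0, 0], "roll": 0}]' --grip 0 --newtons 25

```text
time: 27.1
tool_pos: [579.2, 341.6, 8.6]
ee_rot: [-3.141, -0.001, 0.1]
contact_force: [-1.1, -0.1, 5.4]
width: 59.6
grasp_force: 25.0
```

send_rows --steps '[{"offset": [0, 0, -0.01], "roll": 0}, {"offset": [0, 0, -0.03], "roll": 0}, {"offset": [0, 0, -0.04], "roll": 0}, {"offset": [0, 0, -0.04], "roll": 0}, {"offset": [0, 0, -0.04], "roll": 0}, {"offset": [0, 0, -0.02], "roll": 0.135}, {"offset": [0, 0, -0.02], "roll": 0.14}, {"offset": [0, 0, 0], "roll": 0}, {"offset": [0, 0, 0], "roll": 0}]'

```text
time: 28.0
tool_pos: [578.5, 341.2, 206.9]
ee_rot: [3.141, 0.001, -0.171]
contact_force: [-0.6, 0.1, -2.9]
width: 59.8
grasp_force: 25.0
```

```bash
python3 - <<'E'
from h import *
go(588,149.5,122,DK[2]);held()
E
```

```text
roll 0.004 shift [0.0427, 0.1871, 0.0849] n50 5.0 j6 2.1
[('top', np.float64(0.3), np.float64(-3.0), -9, 0.59), ('side', np.float64(1.1), np.float64(-2.5), -8, 0.81), ('top', np.float64(0.4), np.float64(-5.0), -8, 0.7), ('side', np.float64(0.4), np.float64(-2.8), -7, 0.98), ('top', np.float64(2.3), np.float64(-3.4), -7, 0.71), ('side', np.float64(1.8), np.float64(-2.0), -6, 0.87)]
```

send_rows --steps '[{"offset": [0.009, 0.037, 0], "roll": 0.003}, {"offset": [0.009, 0.037, 0], "roll": 0}, {"offset": [0.009, 0.037, 0], "roll": 0}, {"offset": [0.009, 0.037, 0], "roll": 0}, {"offset": [0.008, 0.039, 0.02], "roll": 0}, {"offset": [0, 0, 0.03], "roll": 0}, {"offset": [0, 0, 0.025], "roll": 0}, {"offset": [0, 0, 0.008], "roll": 0}, {"offset": [0, 0, 0], "roll": 0}, {"offset": [0, 0, 0], "roll": 0}, {"offset": [0, 0, 0], "roll": 0}]'

```text
time: 29.7
tool_pos: [589.8, 149.8, 126.2]
ee_rot: [-3.141, -0.003, -0.178]
contact_force: [-0.0, -0.1, -2.0]
width: 59.7
grasp_force: 25.0
```

```bash
python3 - <<'E'
from h import *
go(589,149.3,112.5,DK[2])
E
```

```text
roll -0.003 shift [-0.0007, 0.0006, 0.0137] n50 1.0 j6 1.8
```

send_rows --steps '[{"offset": [-0.0005, 0.0005, 0.004], "roll": -0.003}, {"offset": [0, 0, 0.003], "roll": 0}, {"offset": [0, 0, 0.002], "roll": 0}, {"offset": [0, 0, 0], "roll": 0}]'

```text
time: 30.1
tool_pos: [588.3, 149.1, 115.3]
ee_rot: [3.141, 0.001, -0.175]
contact_force: [-0.1, -0.1, -3.4]
width: 59.4
grasp_force: 25.0
```

send_rows --steps '[{"offset": [0, 0, 0.001], "roll": 0}, {"offset": [0, 0, 0.001], "roll": 0}, {"offset": [0, 0, 0], "roll": 0}]'

```text
time: 30.4
tool_pos: [588.3, 149.2, 113.6]
ee_rot: [3.142, 0.001, -0.175]
contact_force: [-1.3, 1.5, -2.0]
width: 59.8
grasp_force: 25.0
```

Below the unlocked height with no resistance, so it is going onto the lugs.

send_rows --steps '[{"offset": [0, 0, 0.001], "roll": 0}, {"offset": [0, 0, 0.001], "roll": 0}, {"offset": [0, 0, 0], "roll": 0}]'

```text
time: 30.7
tool_pos: [588.3, 149.2, 112.6]
ee_rot: [-3.142, 0.0, -0.175]
contact_force: [-6.3, 0.0, 5.3]
width: 59.7
grasp_force: 25.0
```

send_rows --steps '[{"offset": [0, 0, 0], "roll": 0}, {"offset": [0, 0, 0], "roll": 0}, {"offset": [0, 0, 0], "roll": 0}, {"offset": [0, 0, 0], "roll": 0}, {"offset": [0, 0, -0.02], "roll": 0}, {"offset": [0, 0, -0.04], "roll": 0}, {"offset": [0, 0, -0.04], "roll": 0}, {"offset": [0, 0, 0], "roll": 0}]' --grip 100

```text
time: 31.5
tool_pos: [590.5, 149.2, 217.4]
ee_rot: [-3.139, -0.01, -0.175]
contact_force: [-0.1, 1.0, -0.3]
width: 88.2
grasp_force: 0.0
```

```bash
python3 - <<'E'
from h import *
scan();go(427,-237.5,8,.1)
E
```

```text
box1 0.82 [426.955, -238.166, 0.09, 0.952]
  box1 0.54 [579.175, 158.453, 0.716, 0.233]
  box1 0.5 [542.482, 62.312, -0.17, 0.22]
top box1 [([424.0, -238.0, 3.0], 0.84), ([587.0, 148.0, 106.0], 0.49)]
  tray 0.67 [579.632, -377.027, -0.065, 0.955]
top tray [([577.0, -376.0, -1.0], 0.67)]
  lid 0.86 [442.633, -370.804, 0.248, 0.939]
top lid [([440.0, -369.0, 0.0], 0.71)]
side box1 [([590.0, 149.0, 66.0], 0.97), ([588.0, 147.0, 108.0], 0.8), ([425.0, -237.0, 4.0], 0.68), ([569.0, 52.0, 41.0], 0.54), ([374.0, 179.0, 2.0], 0.26)]
side tray [([576.0, -372.0, -2.0], 0.64), ([507.0, 446.0, 3.0], 0.4), ([592.0, 149.0, 65.0], 0.23)]
side lid []
roll -0.275 shift [-0.1992, 0.3685, 0.2033] n50 10.0 j6 1.8
```

send_rows --steps '[{"offset": [0, 0, 0], "roll": -0.135}, {"offset": [0, 0, 0], "roll": -0.135}, {"offset": [-0.022, 0.041, 0], "roll": 0}, {"offset": [-0.022, 0.041, 0], "roll": 0}, {"offset": [-0.022, 0.041, 0], "roll": 0}, {"offset": [-0.022, 0.041, 0], "roll": 0}, {"offset": [-0.022, 0.041, 0], "roll": 0}, {"offset": [-0.022, 0.041, 0], "roll": 0}, {"offset": [-0.022, 0.041, 0], "roll": 0}, {"offset": [-0.022, 0.041, 0], "roll": 0}, {"offset": [-0.023, 0.04, 0], "roll": 0}]'

```text
time: 33.15
tool_pos: [424.3, -237.7, 211.8]
ee_rot: [3.141, -0.0, 0.095]
contact_force: [0.4, -1.0, -0.5]
width: 88.0
grasp_force: 0.0
```

send_rows --steps '[{"offset": [0, 0, 0.045], "roll": 0}, {"offset": [0, 0, 0.045], "roll": 0}, {"offset": [0, 0, 0.045], "roll": 0}, {"offset": [0, 0, 0], "roll": 0}, {"offset": [0, 0, 0], "roll": 0}]'

```text
time: 33.65
tool_pos: [425.6, -236.3, 77.7]
ee_rot: [3.142, -0.0, 0.095]
contact_force: [-0.1, -0.3, 0.7]
width: 88.2
grasp_force: 0.0
```

```bash
python3 - <<'E'
from h import *
go(426,-238,8,.095)
p=r.snapshot('side');print([(np.round(k['at']).tolist(),round(k['confidence'],2)) for k in r.pinpoint('box1',p)])
E
```

```text
roll -0.0 shift [0.0002, 0.0017, 0.0697] n50 2.0 j6 0.73
[([592.0, 149.0, 62.0], 0.97), ([589.0, 148.0, 106.0], 0.65)]
```

send_rows --steps '[{"offset": [0, 0.0015, 0.03], "roll": 0}, {"offset": [0, 0, 0.025], "roll": 0}, {"offset": [0, 0, 0.014], "roll": 0}, {"offset": [0, 0, 0], "roll": 0}]'

```text
time: 34.15
tool_pos: [425.7, -237.7, 8.2]
ee_rot: [3.141, -0.0, 0.095]
contact_force: [0.6, -0.2, 0.8]
width: 87.7
grasp_force: 0.0
```

send_rows --steps '[{"offset": [0, 0, 0], "roll": 0}, {"offset": [0, 0, 0], "roll": 0}, {"offset": [0, 0, 0], "roll": 0}, {"offset": [0, 0, 0], "roll": 0}, {"offset": [0, 0, 0], "roll": 0}]' --grip 0 --newtons 25

```text
time: 34.65
tool_pos: [425.8, -237.9, 8.5]
ee_rot: [3.14, -0.001, 0.095]
contact_force: [-0.7, 1.0, 6.9]
width: 59.4
grasp_force: 25.0
```

send_rows --steps '[{"offset": [0, 0, -0.01], "roll": 0}, {"offset": [0, 0, -0.03], "roll": 0}, {"offset": [0, 0, -0.045], "roll": 0}, {"offset": [0, 0, -0.045], "roll": 0}, {"offset": [0, 0, -0.045], "roll": 0}, {"offset": [0, 0, -0.04], "roll": 0.135}, {"offset": [0, 0, -0.03], "roll": 0.135}, {"offset": [0, 0, 0], "roll": 0}, {"offset": [0, 0, 0], "roll": 0}]'

```text
time: 35.55
tool_pos: [425.1, -237.2, 252.3]
ee_rot: [-3.141, 0.001, -0.173]
contact_force: [-0.2, 0.1, -2.1]
width: 59.9
grasp_force: 25.0
```

```bash
python3 - <<'E'
from h import *
go(589,149.3,170,DK[2]);held()
E
```

```text
roll 0.002 shift [0.0941, -0.4092, 0.0823] n50 9.0 j6 0.99
[]
```

send_rows --steps '[{"offset": [0.0095, -0.041, 0], "roll": 0.002}, {"offset": [0.0095, -0.041, 0], "roll": 0}, {"offset": [0.0095, -0.041, 0], "roll": 0}, {"offset": [0.0095, -0.041, 0], "roll": 0}, {"offset": [0.0095, -0.041, 0], "roll": 0}, {"offset": [0.0095, -0.041, 0], "roll": 0}, {"offset": [0.0095, -0.041, 0], "roll": 0}, {"offset": [0.0095, -0.041, 0], "roll": 0}, {"offset": [0.0095, -0.041, 0.02], "roll": 0}, {"offset": [0.0085, -0.04, 0.03], "roll": 0}, {"offset": [0, 0, 0.03], "roll": 0}, {"offset": [0, 0, 0], "roll": 0}]'

```text
time: 37.35
tool_pos: [587.9, 148.7, 168.8]
ee_rot: [3.14, 0.008, -0.176]
contact_force: [-0.3, -1.0, -1.1]
width: 59.7
grasp_force: 25.0
```

send_rows --steps '[{"offset": [0, 0, 0], "roll": 0}, {"offset": [0, 0, 0], "roll": 0}]'

```text
time: 37.55
tool_pos: [590.5, 147.3, 175.3]
ee_rot: [-3.141, -0.003, -0.178]
contact_force: [0.5, -0.1, -2.1]
width: 59.9
grasp_force: 25.0
```

```bash
python3 - <<'E'
from h import *
held();go(589,149.3,154.5,DK[2])
E
```

```text
[('top', np.float64(-5.3), np.float64(2.6), -5, 0.5), ('side', np.float64(-0.1), np.float64(-3.5), -5, 0.75), ('top', np.float64(-1.9), np.float64(-1.2), -4, 0.46), ('side', np.float64(-1.0), np.float64(-1.4), -9, 0.71), ('top', np.float64(-3.8), np.float64(1.1), -6, 0.42), ('side', np.float64(0.3), np.float64(-0.1), -8, 0.77)]
roll -0.002 shift [-0.0009, -0.0012, 0.0186] n50 1.0 j6 1.8
```

send_rows --steps '[{"offset": [0, -0.001, 0.006], "roll": -0.002}, {"offset": [0, 0, 0.005], "roll": 0}, {"offset": [0, 0, 0.002], "roll": 0}, {"offset": [0, 0, 0.001], "roll": 0}, {"offset": [0, 0, 0], "roll": 0}]'

```text
time: 38.65
tool_pos: [589.9, 148.9, 159.0]
ee_rot: [3.142, 0.0, -0.175]
contact_force: [0.1, 0.1, -2.6]
width: 60.0
grasp_force: 25.0
```

send_rows --steps '[{"offset": [0, 0, 0.001], "roll": 0}, {"offset": [0, 0, 0.001], "roll": 0}, {"offset": [0, 0, 0], "roll": 0}]'

```text
time: 38.95
tool_pos: [590.1, 149.0, 158.2]
ee_rot: [-3.141, -0.001, -0.175]
contact_force: [-3.2, -0.2, 6.0]
width: 59.7
grasp_force: 25.0
```

send_rows --steps '[{"offset": [-0.001, 0, 0], "roll": 0}, {"offset": [0, 0, 0], "roll": 0}]'

```text
time: 39.15
tool_pos: [588.8, 149.1, 157.2]
ee_rot: [-3.142, 0.0, -0.175]
contact_force: [-1.5, 0.5, -0.8]
width: 59.8
grasp_force: 25.0
```

send_rows --steps '[{"offset": [-0.001, 0, 0], "roll": 0}, {"offset": [0, 0, 0], "roll": 0}]'

```text
time: 39.35
tool_pos: [587.8, 149.3, 156.8]
ee_rot: [3.142, 0.0, -0.175]
contact_force: [-1.2, -0.4, -2.2]
width: 60.0
grasp_force: 25.0
```

send_rows --steps '[{"offset": [-0.0005, 0, 0.001], "roll": 0}, {"offset": [0, 0, 0.001], "roll": 0}, {"offset": [0, 0, 0], "roll": 0}]'

```text
time: 39.65
tool_pos: [587.4, 149.3, 154.9]
ee_rot: [3.142, 0.0, -0.175]
contact_force: [-0.3, -0.7, -1.3]
width: 59.8
grasp_force: 25.0
```

send_rows --steps '[{"offset": [0, 0, 0.001], "roll": 0}, {"offset": [0, 0, 0], "roll": 0}]'

```text
time: 39.85
tool_pos: [587.5, 149.3, 154.6]
ee_rot: [3.142, -0.0, -0.175]
contact_force: [-2.1, -0.4, 2.3]
width: 59.6
grasp_force: 25.0
```

send_rows --steps '[{"offset": [0, 0, 0], "roll": 0}, {"offset": [0, 0, 0], "roll": 0}, {"offset": [0, 0, 0], "roll": 0}, {"offset": [0, 0, 0], "roll": 0}, {"offset": [0, 0, -0.02], "roll": 0}, {"offset": [0, 0, -0.04], "roll": 0}, {"offset": [0, 0, -0.04], "roll": 0}, {"offset": [0, 0, 0], "roll": 0}]' --grip 100

```text
time: 40.65
tool_pos: [589.1, 149.5, 259.8]
ee_rot: [-3.139, -0.01, -0.175]
contact_force: [0.3, -0.1, 0.8]
width: 88.1
grasp_force: 0.0
```

```bash
python3 - <<'E'
from h import *
scan();go(442,-370,110,.24)
E
```

```text
box1 0.55 [590.097, 173.254, 0.794, 0.297]
top box1 [([585.0, 150.0, 147.0], 0.54), ([707.0, -354.0, -1.0], 0.47)]
  tray 0.69 [579.922, -377.619, -0.063, 0.949]
top tray [([578.0, -375.0, 0.0], 0.76)]
  lid 0.65 [443.208, -370.862, 0.249, 0.927]
top lid [([441.0, -370.0, -1.0], 0.8)]
side box1 [([589.0, 147.0, 149.0], 0.82), ([593.0, 152.0, 63.0], 0.6), ([588.0, 147.0, 105.0], 0.57)]
side tray [([576.0, -372.0, -4.0], 0.77)]
side lid []
roll -0.415 shift [-0.2647, 0.4699, 0.1438] n50 12.0 j6 1.8
```

send_rows --steps '[{"offset": [0, 0, 0], "roll": -0.138}, {"offset": [0, 0, 0], "roll": -0.138}, {"offset": [0, 0, 0], "roll": -0.139}, {"offset": [-0.022, 0.039, 0], "roll": 0}, {"offset": [-0.022, 0.039, 0], "roll": 0}, {"offset": [-0.022, 0.039, 0], "roll": 0}, {"offset": [-0.022, 0.039, 0], "roll": 0}, {"offset": [-0.022, 0.039, 0], "roll": 0}, {"offset": [-0.022, 0.039, 0], "roll": 0}, {"offset": [-0.022, 0.039, 0], "roll": 0}, {"offset": [-0.022, 0.039, 0], "roll": 0}, {"offset": [-0.022, 0.039, 0.02], "roll": 0}]'

```text
time: 42.4
tool_pos: [478.5, -240.9, 236.0]
ee_rot: [3.138, -0.003, 0.24]
contact_force: [1.5, 0.1, -0.1]
width: 87.8
grasp_force: 0.0
```

send_rows --steps '[{"offset": [-0.022, 0.039, 0.03], "roll": 0}, {"offset": [-0.022, 0.039, 0.03], "roll": 0}, {"offset": [-0.022, 0.039, 0.03], "roll": 0}, {"offset": [0, 0, 0.04], "roll": 0}, {"offset": [0, 0, 0.03], "roll": 0}, {"offset": [0, 0, 0], "roll": 0}, {"offset": [0, 0, 0], "roll": 0}, {"offset": [0, 0, 0], "roll": 0}]'

```text
time: 43.2
tool_pos: [445.6, -359.2, 82.7]
ee_rot: [3.139, -0.001, 0.24]
contact_force: [-0.1, 0.5, 0.8]
width: 88.1
grasp_force: 0.0
```

```bash
python3 - <<'E'
from h import *
go(442,-370.3,4,.24)
p=r.snapshot('side')
for l in('lid','tray'): print([(np.round(k['at']).tolist(),round(k['confidence'],2)) for k in r.pinpoint(l,p)])
E
```

```text
roll 0.0 shift [-0.0061, 0.0099, 0.0787] n50 2.0 j6 0.45
[([438.0, -373.0, 3.0], 0.75)]
[]
```

send_rows --steps '[{"offset": [-0.0065, 0.01, 0.02], "roll": 0}, {"offset": [0, 0, 0.03], "roll": 0}, {"offset": [0, 0, 0.02], "roll": 0}, {"offset": [0, 0, 0.008], "roll": 0}, {"offset": [0, 0, 0], "roll": 0}]'

```text
time: 43.85
tool_pos: [440.9, -369.7, 2.5]
ee_rot: [-3.141, 0.0, 0.24]
contact_force: [0.5, 0.3, -0.2]
width: 88.0
grasp_force: 0.0
```

send_rows --steps '[{"offset": [0, 0, 0], "roll": 0}, {"offset": [0, 0, 0], "roll": 0}, {"offset": [0, 0, 0], "roll": 0}, {"offset": [0, 0, 0], "roll": 0}, {"offset": [0, 0, 0], "roll": 0}]' --grip 0 --newtons 15

```text
time: 44.35
tool_pos: [441.1, -370.1, 3.3]
ee_rot: [3.141, -0.0, 0.24]
contact_force: [-0.1, 1.0, 4.3]
width: 59.7
grasp_force: 15.0
```

send_rows --steps '[{"offset": [0, 0, -0.01], "roll": 0}, {"offset": [0, 0, -0.03], "roll": 0}, {"offset": [0, 0, -0.04], "roll": 0.1}, {"offset": [0, 0, -0.03], "roll": 0.1}, {"offset": [0, 0, 0], "roll": 0.11}, {"offset": [0, 0, 0], "roll": 0}, {"offset": [0, 0, 0], "roll": 0}]'

```text
time: 45.05
tool_pos: [440.6, -369.5, 112.3]
ee_rot: [-3.141, 0.001, -0.067]
contact_force: [1.0, -0.0, -0.8]
width: 59.6
grasp_force: 15.0
```

```bash
python3 - <<'E'
from h import *
held('lid');go(578.5,-376,80,-.07);held('lid',1)
E
```

```text
[('side', np.float64(0.9), np.float64(0.7), -3, 0.72), ('side', np.float64(-0.8), np.float64(-0.0), -1, 0.64), ('side', np.float64(-1.3), np.float64(-2.7), -2, 0.6)]
roll -0.0 shift [0.1378, -0.0035, 0.0326] n50 3.0 j6 0.74
[('side', np.float64(0.2), np.float64(-0.7), -1, 0.51)]
```

send_rows --steps '[{"offset": [0.046, -0.001, 0], "roll": 0.003}, {"offset": [0.046, -0.001, 0], "roll": 0}, {"offset": [0.046, -0.0015, 0.015], "roll": 0}, {"offset": [0, 0, 0.03], "roll": 0}, {"offset": [0, 0, 0.02], "roll": 0}, {"offset": [0, 0, 0], "roll": 0}, {"offset": [0, 0, 0], "roll": 0}, {"offset": [0, 0, 0], "roll": 0}]'

```text
time: 46.65
tool_pos: [579.2, -377.0, 49.6]
ee_rot: [3.14, -0.002, -0.073]
contact_force: [0.1, -0.3, -0.2]
width: 59.5
grasp_force: 15.0
```

```bash
python3 - <<'E'
from h import *
o=r.get_obs();print(o['tool_pos'])
go(578.5,-376,32.5,-.07)
p=r.snapshot('side');C=cv2.cvtColor(p['pixels'],cv2.COLOR_RGB2BGR)[130:210,260:340]
for l in('lid','tray'): print([(np.round(k['at']).tolist(),round(k['confidence'],2)) for k in r.pinpoint(l,p)])
cv2.imwrite('pics/s5.png',cv2.resize(C,(600,600),interpolation=2))
E
```

```text
[ 579.18095563 -376.96944572   49.5754299 ]
roll -0.003 shift [-0.0007, -0.0009, 0.0171] n50 1.0 j6 0.9
[]
[([508.0, 448.0, -0.0], 0.42)]
```

View pics/s5.png

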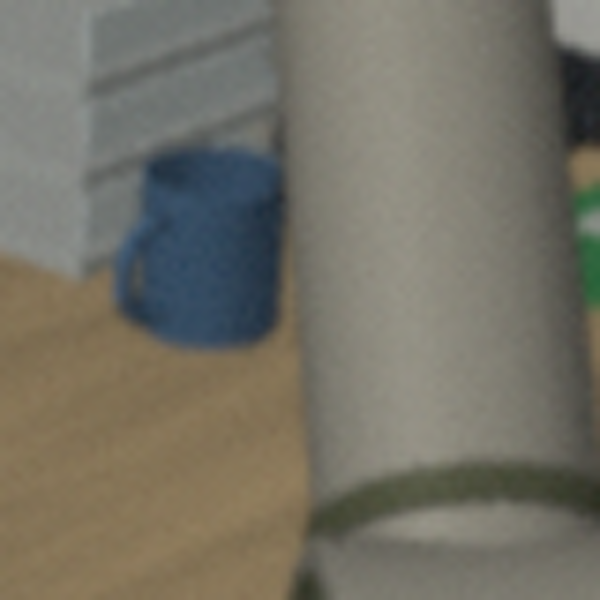

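The arm hides the tray in this view, so I'll lower by force.

send_rows --steps '[{"offset": [-0.0005, -0.001, 0.005], "roll": -0.003}, {"offset": [0, 0, 0.004], "roll": 0}, {"offset": [0, 0, 0.002], "roll": 0}, {"offset": [0, 0, 0], "roll": 0}]'

```text
time: 47.2
tool_pos: [578.1, -375.1, 36.1]
ee_rot: [-3.141, 0.001, -0.07]
contact_force: [-0.2, -0.6, -1.2]
width: 59.5
grasp_force: 15.0
```

send_rows --steps '[{"offset": [0, 0, 0.002], "roll": 0}, {"offset": [0, 0, 0], "roll": 0}]'

```text
time: 47.4
tool_pos: [578.4, -375.4, 34.8]
ee_rot: [3.141, -0.0, -0.07]
contact_force: [0.3, -0.9, 0.4]
width: 59.5
grasp_force: 15.0
```

send_rows --steps '[{"offset": [0, 0, 0.001], "roll": 0}, {"offset": [0, 0, 0], "roll": 0}]'

```text
time: 47.6
tool_pos: [578.5, -375.4, 34.7]
ee_rot: [3.141, -0.001, -0.07]
contact_force: [-1.6, 1.4, 6.5]
width: 60.0
grasp_force: 15.0
```

send_rows --steps '[{"offset": [0, 0, -0.001], "roll": 0}, {"offset": [0, 0, 0], "roll": 0}, {"offset": [0, 0, 0], "roll": 0}, {"offset": [0, 0, 0], "roll": 0}, {"offset": [0, 0, 0], "roll": 0}, {"offset": [0, 0, 0], "roll": 0}, {"offset": [0, 0, -0.02], "roll": 0}, {"offset": [0, 0, -0.04], "roll": 0}, {"offset": [0, 0.04, -0.04], "roll": 0}, {"offset": [-0.04, 0.03, 0], "roll": 0}, {"offset": [-0.04, 0, 0], "roll": 0}, {"offset": [-0.04, 0, 0], "roll": 0}]' --grip 100

```text
time: 48.8
tool_pos: [452.2, -432.4, 129.8]
ee_rot: [3.141, -0.0, -0.071]
contact_force: [0.1, -0.4, 0.9]
width: 88.3
grasp_force: 0.0
```

```bash
python3 - <<'E'
from h import *
im=[]
for c in('top','side'):
    p=r.snapshot(c);u,v=map(int,proj(p,(578,-376,35)))
    b=cv2.cvtColor(p['pixels'],cv2.COLOR_RGB2BGR)[v-30:v+30,u-30:u+30];im.append(cv2.resize(b,(400,400),interpolation=2))
    for l in('lid','tray','box1'):
        print(c,l,[(np.round(k['at'],1).tolist(),round(k['confidence'],2)) for k in r.pinpoint(l,p)])
        if c=='top' and l!='box1':
            for d in r.outline_of(l,p):
                ys,xs=np.nonzero(d['pixels']);X=ray(p,xs.mean(),ys.mean(),38)
                if np.hypot(X[0]-578,X[1]+376)<40: print(l,d['confidence'],len(xs),fit(p,d['pixels'],X[0],X[1],(110,60,34,42),0,[-.1,0]),fit(p,d['pixels'],X[0],X[1],(110,60,0,42),0,[-.1,0]))
cv2.imwrite('pics/t6.png',np.hstack(im))
E
```

```text
top lid [([581.2, -375.1, 32.2], 0.83)]
lid 0.96 871 [ 5.79097e+02 -3.74347e+02 -3.40000e-02  9.37000e-01] [ 5.81538e+02 -3.75482e+02 -6.70000e-02  7.94000e-01]
top tray [([575.5, -376.5, 1.6], 0.67)]
top box1 [([585.1, 151.3, 149.8], 0.75), ([589.4, 150.9, 67.6], 0.5), ([587.3, 146.2, 110.9], 0.43), ([278.4, -304.0, -0.2], 0.24)]
side lid []
side tray [([710.7, -352.8, 1.0], 0.26)]
side box1 [([591.7, 149.3, 65.0], 0.8), ([587.7, 148.8, 147.7], 0.71), ([588.4, 147.9, 105.8], 0.62)]
```

View pics/t6.png

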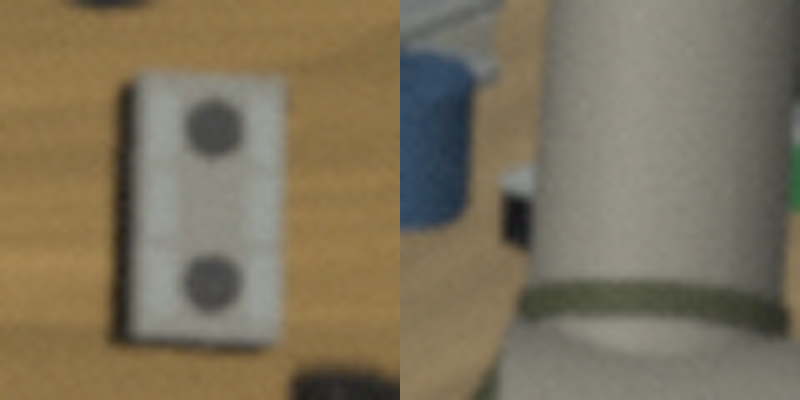

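The lid lies aligned on the tray. I'll press its centre with closed fingers to seat it and check the height (42 when flush).

```bash
python3 - <<'E'
from h import *
go(579,-375.5,60,-.07)
E
```

```text
roll 0.001 shift [0.12, -0.065, 0.0698] n50 4.0 j6 0.69
```

send_rows --steps '[{"offset": [0.04, -0.022, 0], "roll": 0}, {"offset": [0.04, -0.022, 0], "roll": 0}, {"offset": [0.04, -0.021, 0], "roll": 0}, {"offset": [0, 0, 0.04], "roll": 0}, {"offset": [0, 0, 0.03], "roll": 0}, {"offset": [0, 0, 0.01], "roll": 0}, {"offset": [0, 0, 0], "roll": 0}, {"offset": [0, 0, 0], "roll": 0}, {"offset": [0, 0, 0], "roll": 0}]' --grip 0

```text
time: 50.2
tool_pos: [578.9, -376.4, 52.1]
ee_rot: [3.14, -0.003, -0.07]
contact_force: [-0.4, 0.1, -0.0]
width: 18.1
grasp_force: 0.0
```

send_rows --steps '[{"offset": [0, 0, 0.002], "roll": 0}, {"offset": [0, 0, 0.002], "roll": 0}, {"offset": [0, 0, 0.001], "roll": 0}, {"offset": [0, 0, 0], "roll": 0}]'

```text
time: 50.6
tool_pos: [578.2, -375.6, 44.9]
ee_rot: [-3.141, 0.0, -0.07]
contact_force: [0.6, -0.2, -1.1]
width: 0.6
grasp_force: 0.0
```

send_rows --steps '[{"offset": [0, 0, 0.001], "roll": 0}, {"offset": [0, 0, 0.001], "roll": 0}, {"offset": [0, 0, 0], "roll": 0}]'

```text
time: 50.9
tool_pos: [578.4, -375.7, 44.1]
ee_rot: [3.141, -0.0, -0.07]
contact_force: [-3.2, 1.5, 7.1]
width: 0.3
grasp_force: 3.4
```

send_rows --steps '[{"offset": [0, 0, 0.001], "roll": 0}, {"offset": [0, 0, 0], "roll": 0}]'

```text
time: 51.1
tool_pos: [578.5, -375.8, 44.0]
ee_rot: [3.141, -0.001, -0.07]
contact_force: [-4.5, 3.8, 12.8]
width: 0.5
grasp_force: 6.1
```

The contact is at 44, so the lid is about 2 mm proud. I'll wiggle it while pressing, in the direction the side force suggests (-x, +y).

send_rows --steps '[{"offset": [-0.002, 0, 0], "roll": 0}, {"offset": [-0.002, 0, 0], "roll": 0}, {"offset": [0, 0, 0], "roll": 0}]'

```text
time: 51.4
tool_pos: [575.8, -375.9, 44.0]
ee_rot: [3.139, -0.005, -0.07]
contact_force: [3.5, 0.7, 6.2]
width: 0.9
grasp_force: 3.6
```

send_rows --steps '[{"offset": [0, -0.002, 0], "roll": 0}, {"offset": [0, -0.002, 0], "roll": 0}, {"offset": [0, 0, 0], "roll": 0}]'

```text
time: 51.7
tool_pos: [575.3, -372.4, 43.6]
ee_rot: [3.139, -0.003, -0.07]
contact_force: [-0.4, -0.5, 0.2]
width: 0.8
grasp_force: 0.0
```

send_rows --steps '[{"offset": [0.002, 0.002, 0.001], "roll": 0}, {"offset": [0, 0, 0], "roll": 0}]'

```text
time: 51.9
tool_pos: [576.3, -373.1, 42.4]
ee_rot: [-3.14, 0.001, -0.07]
contact_force: [-6.2, 5.3, 14.7]
width: 0.8
grasp_force: 7.2
```

send_rows --steps '[{"offset": [0, 0, 0.001], "roll": 0}, {"offset": [0, 0, 0], "roll": 0}]'

```text
time: 52.1
tool_pos: [576.3, -373.1, 42.4]
ee_rot: [-3.141, 0.001, -0.07]
contact_force: [-8.7, 7.1, 20.1]
width: 0.3
grasp_force: 10.2
```

Flush now: stiff contact at 42.4. Next I re-measure the box and grip it.

send_rows --steps '[{"offset": [0, 0, -0.01], "roll": 0}, {"offset": [0, 0, -0.04], "roll": 0}, {"offset": [0, 0, -0.04], "roll": 0}, {"offset": [-0.04, 0.03, 0], "roll": 0}, {"offset": [-0.04, 0.03, 0], "roll": 0}, {"offset": [-0.04, 0.03, 0], "roll": 0}, {"offset": [0, 0, 0], "roll": 0}]' --grip 100

```text
time: 52.8
tool_pos: [446.0, -458.0, 129.8]
ee_rot: [-3.141, 0.001, -0.076]
contact_force: [0.6, 0.0, 0.1]
width: 54.5
grasp_force: 0.0
```

```bash
python3 - <<'E'
from h import *
for i in range(2):
    p=r.snapshot('top');L=[]
    for l in('lid','tray'):
        print(l,[(np.round(k['at'],1).tolist(),round(k['confidence'],2)) for k in r.pinpoint(l,p)])
        for d in r.outline_of(l,p):
            ys,xs=np.nonzero(d['pixels']);X=ray(p,xs.mean(),ys.mean(),38)
            if np.hypot(X[0]-578,X[1]+376)<40: L.append(d['pixels'])
    for m in L: print(m.sum(),fit(p,m,578,-375,(110,60,34,42),0,[-.1,0]))
    m=np.any(L,axis=0);print('union',m.sum(),fit(p,m,578,-375,(110,60,0,42),0,[-.1,0]))
go(578,-375,10,-.065)
E
```

```text
lid [([582.7, -376.2, 30.7], 0.95)]
tray [([579.0, -378.0, 0.2], 0.45)]
919 [ 5.77785e+02 -3.77677e+02 -5.80000e-02  9.63000e-01]
54 [ 5.77962e+02 -3.55934e+02 -4.50000e-02  5.80000e-02]
union 973 [ 5.78871e+02 -3.79098e+02 -3.40000e-02  8.80000e-01]
lid [([577.5, -374.5, 31.1], 0.83), ([708.3, -349.6, -1.0], 0.41)]
tray [([578.1, -374.4, 0.6], 0.72)]
941 [ 5.78155e+02 -3.77628e+02 -6.50000e-02  9.48000e-01]
162 [ 5.75640e+02 -3.62213e+02 -8.70000e-02  1.74000e-01]
union 1094 [ 5.78694e+02 -3.77624e+02 -6.70000e-02  9.34000e-01]
roll -0.004 shift [0.1216, -0.0875, 0.1199] n50 4.0 j6 0.67
```

send_rows --steps '[{"offset": [0.041, -0.0285, 0], "roll": -0.004}, {"offset": [0.041, -0.0285, 0], "roll": 0}, {"offset": [0.04, -0.029, 0], "roll": 0}, {"offset": [0, 0, 0.04], "roll": 0}, {"offset": [0, 0, 0.02], "roll": 0}, {"offset": [0, 0, 0], "roll": 0}, {"offset": [0, 0, 0], "roll": 0}, {"offset": [0, 0, 0], "roll": 0}]'

```text
time: 54.1
tool_pos: [578.5, -378.0, 72.0]
ee_rot: [3.14, -0.002, -0.067]
contact_force: [0.1, 0.2, 0.2]
width: 88.6
grasp_force: 0.0
```

```bash
python3 - <<'E'
from h import *
go(578.5,-376,8,-.065)
E
```

```text
roll -0.002 shift [-0.0001, -0.002, 0.064] n50 2.0 j6 0.89
```

send_rows --steps '[{"offset": [0, -0.001, 0.03], "roll": 0}, {"offset": [0, 0, 0.02], "roll": 0}, {"offset": [0, 0, 0.013], "roll": 0}, {"offset": [0, 0, 0], "roll": 0}]'

```text
time: 54.5
tool_pos: [577.6, -376.2, 6.3]
ee_rot: [-3.141, 0.001, -0.066]
contact_force: [-0.9, 0.3, -1.0]
width: 88.2
grasp_force: 0.0
```

send_rows --steps '[{"offset": [0, 0, 0], "roll": 0}, {"offset": [0, 0, 0], "roll": 0}, {"offset": [0, 0, 0], "roll": 0}, {"offset": [0, 0, 0], "roll": 0}, {"offset": [0, 0, 0], "roll": 0}]' --grip 0 --newtons 25

```text
time: 55.0
tool_pos: [578.3, -376.8, 7.9]
ee_rot: [3.14, -0.001, -0.066]
contact_force: [-0.6, -0.3, 5.2]
width: 59.5
grasp_force: 24.9
```

send_rows --steps '[{"offset": [0, 0, -0.01], "roll": 0}, {"offset": [0, 0, -0.02], "roll": 0}, {"offset": [0, 0, -0.03], "roll": 0}, {"offset": [0, 0, -0.03], "roll": 0}, {"offset": [0, 0, -0.03], "roll": 0}, {"offset": [0, 0, -0.03], "roll": 0}, {"offset": [0, 0, -0.03], "roll": 0.05}, {"offset": [0, 0, -0.03], "roll": 0.06}, {"offset": [0, 0, -0.03], "roll": 0}, {"offset": [0, 0, -0.02], "roll": 0}, {"offset": [0, 0, 0], "roll": 0}, {"offset": [0, 0, 0], "roll": 0}]'

```text
time: 56.2
tool_pos: [577.8, -376.0, 266.0]
ee_rot: [-3.141, 0.001, -0.176]
contact_force: [-0.3, 0.7, -3.4]
width: 60.0
grasp_force: 24.9
```

```bash
python3 - <<'E'
from h import *
go(588,149.3,225,DK[2])
E
```

```text
roll -0.001 shift [-0.0814, -0.5191, 0.041] n50 11.0 j6 1.0
```

send_rows --steps '[{"offset": [-0.003, -0.02, 0], "roll": 0}, {"offset": [-0.006, -0.04, 0], "roll": 0}, {"offset": [-0.006, -0.04, 0], "roll": 0}, {"offset": [-0.006, -0.04, 0], "roll": 0}, {"offset": [-0.006, -0.04, 0], "roll": 0}, {"offset": [-0.006, -0.04, 0], "roll": 0}, {"offset": [-0.006, -0.04, 0], "roll": 0}, {"offset": [-0.007, -0.04, 0], "roll": 0}, {"offset": [-0.007, -0.04, 0], "roll": 0}, {"offset": [-0.007, -0.04, 0], "roll": 0}, {"offset": [-0.007, -0.04, 0], "roll": 0}, {"offset": [-0.006, -0.04, 0], "roll": 0}]'

```text
time: 57.4
tool_pos: [585.8, 91.1, 265.2]
ee_rot: [3.141, 0.003, -0.176]
contact_force: [0.4, -0.0, -1.9]
width: 59.7
grasp_force: 24.9
```

send_rows --steps '[{"offset": [-0.006, -0.04, 0], "roll": 0}, {"offset": [-0.004, -0.02, 0.01], "roll": 0}, {"offset": [0, 0, 0.02], "roll": 0}, {"offset": [0, 0, 0.01], "roll": 0}, {"offset": [0, 0, 0], "roll": 0}, {"offset": [0, 0, 0], "roll": 0}, {"offset": [0, 0, 0], "roll": 0}, {"offset": [0, 0, 0], "roll": 0}]'

```text
time: 58.2
tool_pos: [587.7, 149.9, 227.7]
ee_rot: [-3.141, -0.001, -0.177]
contact_force: [-0.8, 0.4, -2.3]
width: 59.6
grasp_force: 24.9
```

```bash
python3 - <<'E'
from h import *
go(588,149.3,196,DK[2]);held('tray');held('lid')
p=r.snapshot('side');u,v=map(int,proj(p,(588,149,190)))
b=cv2.cvtColor(p['pixels'],cv2.COLOR_RGB2BGR)[v-70:v+70,u-70:u+70];cv2.imwrite('pics/s7.png',cv2.resize(b,(600,600),interpolation=2))
E
```

```text
roll -0.002 shift [0.0004, 0.0005, 0.0317] n50 1.0 j6 1.8
[('side', np.float64(-3.8), np.float64(3.3), -12, 0.7), ('side', np.float64(-1.7), np.float64(4.0), -13, 0.86)]
[('top', np.float64(1.7), np.float64(3.1), 21, 0.69), ('side', np.float64(-4.6), np.float64(2.2), 19, 0.6), ('top', np.float64(-0.6), np.float64(1.7), 21, 0.75), ('side', np.float64(-1.4), np.float64(-0.2), 24, 0.93), ('top', np.float64(1.5), np.float64(-2.6), 23, 0.69), ('side', np.float64(-1.0), np.float64(-0.0), 22, 0.92)]
```

View pics/s7.png

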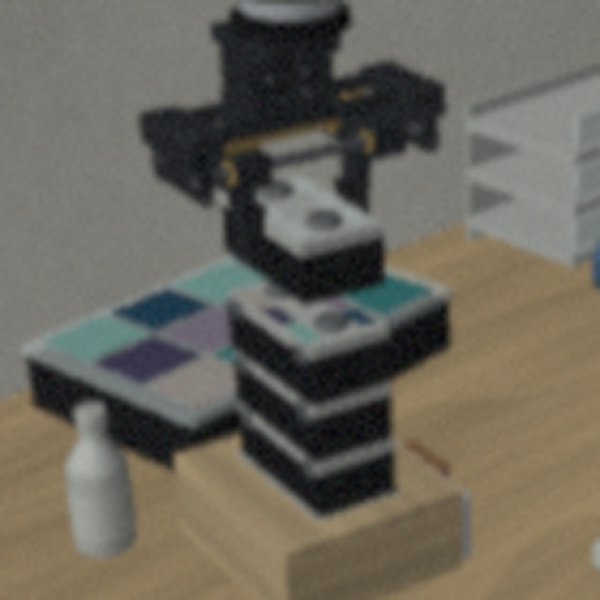

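The lid sits flush on the held box, px (320,230), and the stack below is straight. Lowering.

send_rows --steps '[{"offset": [0, 0.0005, 0.01], "roll": -0.002}, {"offset": [0, 0, 0.008], "roll": 0}, {"offset": [0, 0, 0.004], "roll": 0}, {"offset": [0, 0, 0.002], "roll": 0}, {"offset": [0, 0, 0], "roll": 0}, {"offset": [0, 0, 0], "roll": 0}]'

```text
time: 60.05
tool_pos: [587.5, 149.7, 203.2]
ee_rot: [-3.141, -0.0, -0.174]
contact_force: [-0.2, -0.5, -2.5]
width: 59.8
grasp_force: 24.9
```

send_rows --steps '[{"offset": [0, 0, 0.002], "roll": 0}, {"offset": [0, 0, 0.001], "roll": 0}, {"offset": [0, 0, 0], "roll": 0}]'

```text
time: 60.35
tool_pos: [587.3, 149.7, 199.9]
ee_rot: [3.142, 0.0, -0.174]
contact_force: [0.5, 0.2, -2.9]
width: 59.5
grasp_force: 24.9
```

send_rows --steps '[{"offset": [0, 0, 0.001], "roll": 0}, {"offset": [0, 0, 0.001], "roll": 0}, {"offset": [0, 0, 0], "roll": 0}]'

```text
time: 60.65
tool_pos: [587.3, 149.7, 197.9]
ee_rot: [3.142, 0.0, -0.174]
contact_force: [0.4, -0.8, -3.0]
width: 60.0
grasp_force: 24.9
```

send_rows --steps '[{"offset": [0, 0, 0.001], "roll": 0}, {"offset": [0, 0, 0], "roll": 0}]'

```text
time: 60.85
tool_pos: [587.3, 149.7, 196.9]
ee_rot: [3.142, 0.0, -0.174]
contact_force: [0.2, -0.2, -2.2]
width: 60.1
grasp_force: 24.9
```

send_rows --steps '[{"offset": [0, 0, 0.001], "roll": 0}, {"offset": [0, 0, 0], "roll": 0}]'

```text
time: 61.05
tool_pos: [587.4, 149.7, 196.1]
ee_rot: [-3.142, -0.0, -0.174]
contact_force: [0.1, 0.2, -2.1]
width: 59.8
grasp_force: 24.9
```

send_rows --steps '[{"offset": [0, 0, 0], "roll": 0}, {"offset": [0, 0, 0], "roll": 0}, {"offset": [0, 0, 0], "roll": 0}, {"offset": [0, 0, 0], "roll": 0}, {"offset": [0, 0, 0], "roll": 0}, {"offset": [0, 0, -0.01], "roll": 0}, {"offset": [0, 0, -0.03], "roll": 0}, {"offset": [0, 0, -0.04], "roll": 0}, {"offset": [0, 0, -0.03], "roll": 0}, {"offset": [-0.03, 0.03, 0], "roll": 0}, {"offset": [-0.04, 0.03, 0], "roll": 0}, {"offset": [-0.04, 0.03, 0], "roll": 0}]' --grip 100

```text
time: 62.25
tool_pos: [461.8, 79.5, 306.5]
ee_rot: [3.142, -0.001, -0.174]
contact_force: [1.0, -0.4, 0.6]
width: 88.1
grasp_force: 0.0
```

```bash
python3 - <<'E'
from h import *
im=[]
for c in('side','top'):
    p=r.snapshot(c);u,v=map(int,proj(p,(588,130,130)))
    b=cv2.cvtColor(p['pixels'],cv2.COLOR_RGB2BGR)[max(v-70,0):v+70,u-70:u+70];im.append(cv2.resize(b,(400,400),interpolation=2))
    for l in('lid','tray','box1','drawer_pull','card_stack','bead_bowl','spool','tape_roll','glue','mug','glasses_case'): print(c,l,[(np.round(k['at']).tolist(),round(k['confidence'],2)) for k in r.pinpoint(l,p)[:4]])
cv2.imwrite('pics/f.png',np.hstack(im))
E
```

```text
side lid [([584.0, 151.0, 218.0], 0.64)]
side tray [([586.0, 150.0, 187.0], 0.67), ([505.0, 449.0, 2.0], 0.43)]
side box1 [([589.0, 146.0, 106.0], 0.88), ([592.0, 148.0, 65.0], 0.75), ([589.0, 149.0, 151.0], 0.75)]
side drawer_pull [([570.0, 53.0, 39.0], 0.62), ([585.0, 146.0, 68.0], 0.5)]
side card_stack [([385.0, -1.0, 4.0], 0.79)]
side bead_bowl [([508.0, 449.0, 1.0], 0.88)]
side spool [([373.0, 180.0, 2.0], 0.71), ([505.0, 450.0, 2.0], 0.64)]
side tape_roll [([310.0, 310.0, -1.0], 0.82), ([588.0, 150.0, -2.0], 0.29), ([585.0, 156.0, 188.0], 0.15)]
side glue [([700.0, 256.0, -3.0], 0.59)]
side mug [([710.0, -352.0, -2.0], 0.73)]
side glasses_case []
top lid [([591.0, 151.0, 216.0], 0.97)]
top tray [([589.0, 153.0, 184.0], 0.64)]
top box1 [([584.0, 152.0, 153.0], 0.62), ([589.0, 152.0, 66.0], 0.53)]
top drawer_pull [([572.0, 53.0, 44.0], 0.61)]
top card_stack [([386.0, -1.0, -0.0], 0.86), ([506.0, 447.0, 0.0], 0.56)]
top bead_bowl [([507.0, 447.0, 3.0], 0.73), ([575.0, 52.0, 43.0], 0.46)]
top spool [([370.0, 183.0, -4.0], 0.46)]
top tape_roll [([319.0, 308.0, 1.0], 0.69)]
top glue [([699.0, 256.0, 2.0], 0.82), ([587.0, 150.0, 151.0], 0.39)]
top mug [([710.0, -351.0, 0.0], 0.89)]
top glasses_case [([278.0, -302.0, 1.0], 0.76), ([572.0, 57.0, 46.0], 0.58)]
```

View pics/f.png

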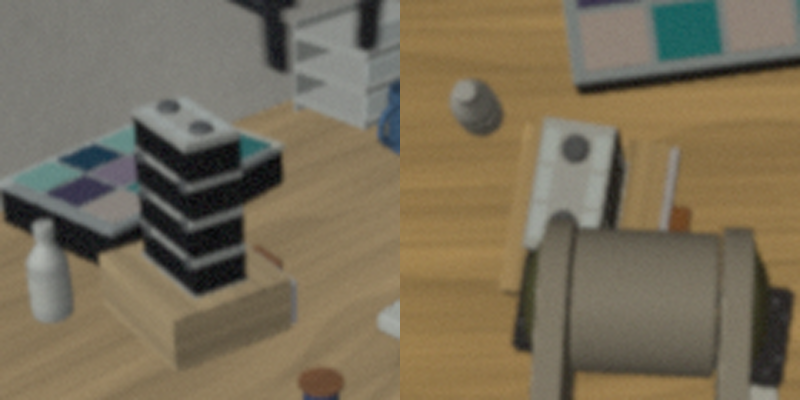

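The last box is locked at its expected height. The stack is straight with the lid flush on top, the drawer is shut against its stop, and the bystanders haven't moved. Handing in.

```bash
python3 -c "
from bench import r
print(r.close_job())"
```

```text
the job is handed in; nothing more can be done
None
```

I handed in the job: the pliers are in the shut drawer, the lid is flush on the open box, and all four boxes are locked in one stack on the carrier's roof. My last pictures and force readings agreed with that, but no verdict came back.

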